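Free the jammed drift and tap the drill chuck home in its taper socket

TASK

The flat drift has jammed in the cross slot of the steel taper socket that is clamped upright in the drill vise. Knock it loose with the held wooden block by striking its thin end, without pulling on it while it is still wedged, then draw it out by its wide end and lay it in the red tray. Then gently stand the drill chuck's tapered arbor in the socket, let go of it without pressing it home by hand, tap it fully home with the wooden block so that its collar sits on the socket's rim and it stays there by itself, and put the block back on the bench; leave the other tools where they are.

Things in the scene. Friction and masses are not known exactly. Their poses are not given: they have to be found in the camera images.
- vise: Low blue drill vise, fixed, screw along its +x, jaws 80 mm wide (along y), tops 55 mm above the bench. Origin: on the bench under the axis of the upright steel taper socket (34 mm diameter) in its jaws. A slot 9.6 mm wide, floor at 70 mm, runs through the socket along the vise's y; the drift jammed in it can leave only towards +y. Only the socket is higher than 55 mm.
- socket_mouth (a point): Centre of the socket's round mouth, on its flat rim 143 mm above the bench; axes as the vise's, z up. The bore tapers from 21 mm diameter at the mouth to 17 mm, 53 mm down, where it opens into the slot. Lowered gently, the arbor stops with its collar 5 to 14 mm above the rim; about 10 to 20 N on the nose drives it home and it stays by friction.
- drift_mid (a point): Middle of the drift: dark steel wedge 156 long, 8 thick (x), 160 g; 9 mm above its straight lower edge. y points along it to the wide end (28 mm high; thin end 8 mm), z up. At the start it lies level, its y along the vise's y, thin end 61 mm from the socket's axis on the -y side, wide end 95 mm out. 12 to 18 N along +y shifts it; it is loose 8 to 10 mm on: knock it 13 to 25 mm.
- drift_tip (a point): Centre of the thin end's face (8 by 8 mm), where the block strikes; about 74 mm above the bench at the start.
- drift_head (a point): Where to pinch the drift across its 8 mm: 20 mm in from the wide end, 18 mm above its lower edge and 7 mm below its upper edge.
- chuck_mid (a point): Middle of the drill chuck (dark round body, 38 mm diameter, 66 mm from collar to flat nose, 420 g). Body to grip: 19 mm below to 13 mm above this point. Nose 33 mm above it, collar's underside 33 mm below, arbor's end 103 mm below (70 mm arbor, tapering 20 to 15 mm, then an 11 mm end). z is its axis, up. It starts upright, arbor down in one of the rack's holes.
- chuck_seat (a point): Centre of the underside of the chuck's 29 mm collar; it lies on the centre of the socket's mouth when the chuck is fully home.
- block_mid (a point): Middle of the beech knocking block, 40 by 40 by 62 mm, 110 g, standing on end (middle 31 mm above the bench); z along the 62 mm, x and y across its sides.
- tray: Red sheet-metal parts tray, fixed, 150 mm (x) by 240 mm (y), rim 24 mm high, walls 3 mm. Origin: underside centre.
- tray_floor (a point): Centre of the tray's inner floor, 3 mm above the bench; axes as the tray's.
- rack: Wooden tool rack, fixed, 150 mm (x) by 70 mm (y), 76 mm high, with two 23 mm holes 35 mm either side of its middle along its x; the chuck stands in one and the dead centre in the other. Origin: underside centre.
- centre_mid (a point): Dead centre, a steel cone point on a like tapered shank, in the rack's other hole: 32 mm high above the rack, this point 12 mm above it. Not to be moved.
- screwdriver: Red-handled screwdriver, 200 mm, lying on the bench; leave alone.
- spanner: Steel spanner, 170 mm, lying on the bench; leave alone.
- ratchet: Steel ratchet handle, 170 mm, lying on the bench; leave alone.
- chuck_key: Small T-shaped chuck key, 70 mm, lying on the bench; leave alone.
- grease_tub: Blue grease jar with black cap, 72 mm diameter, 75 mm high; leave alone.
- gear: Steel gear ring, 114 mm diameter, 16 mm high, lying flat; leave alone.
Not all that is in view belongs to the job. What is shaped like the part that bears chuck_mid but green or yellow is not meant.

How it is judged:
On the way, in this order (a step that is already met when the one before it is completed fails the run):
1. the drift is knocked at least 12 mm back through its slot by the block at its thin end, still in the slot and not held (y of drift_tip in the frame of vise between -0.049 and 0 m and distance between block_mid and drift_tip below 0.09 m and not (contact force between the fingers and drift above 0.3 N)), for 0.05 s.
2. the drift lies in the tray, let go (x of drift_mid in the frame of tray between -0.07 and 0.07 m and y of drift_mid in the frame of tray between -0.075 and 0.075 m and height (world z) of drift_mid below 0.03 m and not (contact force between the fingers and drift above 0.3 N)), for 0.2 s.
3. the chuck stands by its arbor in the socket, let go, its collar still 3 to 18 mm above the rim (z of chuck_seat in the frame of socket_mouth between 0.003 and 0.018 m and horizontal distance between chuck_seat and socket_mouth below 0.004 m and angle between chuck_mid's own z axis and vertical below 0.08 rad and not (contact force between the fingers and chuck above 0.3 N)), for 0.2 s.
4. the chuck is driven home by the block above it: collar within 2 mm of the rim (z of chuck_seat in the frame of socket_mouth below 0.002 m and horizontal distance between chuck_seat and socket_mouth below 0.003 m and horizontal distance between block_mid and chuck_mid below 0.045 m and height (world z) of block_mid above 0.2 m and not (contact force between the fingers and chuck above 0.3 N)), for 0.1 s.
At the end, for the whole second after the job is handed in: Chuck upright (2 deg) in the socket, collar within 2 mm of the rim and 3 mm of the mouth's centre; drift's middle within 70 mm (x) and 75 mm (y) of the tray's centre, below 30 mm; block on the bench, its middle below 50 mm; all at rest; other tools moved less than 40 mm (z of chuck_seat in the frame of socket_mouth between -0.003 and 0.002 m and horizontal distance between chuck_seat and socket_mouth below 0.003 m and angle between chuck_mid's own z axis and vertical below 0.035 rad and x of drift_mid in the frame of tray between -0.07 and 0.07 m and y of drift_mid in the frame of tray between -0.075 and 0.075 m and height (world z) of drift_mid below 0.03 m and height (world z) of block_mid below 0.05 m and linear speed of each of block, chuck, drift below 0.02 m/s); the robot touches nothing.
It fails at once if the drift is gripped or pushed by the robot itself while it is still wedged (less than 8 mm back) (y of drift_tip in the frame of vise below -0.053 m and horizontal distance between drift_tip and socket_mouth below 0.08 m and contact force between the arm and drift above 2 N).
It fails at once if the chuck is pressed home by the robot itself instead of the block (horizontal distance between chuck_seat and socket_mouth below 0.01 m and z of chuck_seat in the frame of socket_mouth below 0.0025 m and contact force between the arm and chuck above 2 N).
It fails at once if another tool is moved more than 40 mm (distance of any of centre_mid, screwdriver, spanner, ratchet, chuck_key, grease_tub, gear from where it was at the start of the episode above 0.04 m).
It also fails if it takes over 72 s, if anything falls off the work surface, if the arm or the gripper's body presses on something with over 40 N, if the wrist force passes 120 N, or if a joint passes its speed limit or range.

ROBOT

A 7-joint arm with a two-finger parallel gripper is mounted at the origin on the work surface. World frame = base frame: x ahead of the robot, y to its left, z up, the work surface at z = 0. Lengths are in m, angles in rad, forces in N, time in s.
With the tool pointing down it reaches from about 0.425 to 0.875 m from the base axis. Payload 4.7 kg.
Tool frame: the origin (TCP) lies at the very end of the fingers, on their centre line; the grasp point (between the pads) lies 19 mm behind it; z points along the fingers, y is the direction in which the jaws open and shut (so a half turn about z gives the same grasp; the last joint's range is limited). The gripper opens to 85 mm and grips with 20 to 120 N. Pads are 22 mm wide; open, the fingers measure 114 mm over their backs; the gripper's body (76 mm by 85 mm) begins 54 mm behind the grasp point. The pads swing forward as they close: fully open they stand 13 mm farther back than shut.
Start: joints at [1.329, 0.321, -0.07, 1.45, 0.023, 1.371, -0.057], TCP at [0.164, -0.629, 0.231] pointing down, gripper open.
Joint ranges: [-2.86, 2.86], [-0.3, 2.09], [-1.38, 1.24], [0.06, 2.45], [-1.56, 4.7], [0.09, 2.05], [-2.69, 2.69]. Speed limits (rad/s): [2.57, 2.57, 3.14, 3.14, 3.14, 3.14, 3.14].

INTERFACE

Orientations are given as a unit quaternion [w, x, y, z].
In Python, from plant import ctrl gives the robot as it stands.
- The arm moves only by the tool step_arm, never from a script. Its argument "commands" is a list of rows, each a list of 4 numbers: the shift along the tool's x, y, z as a fraction of full scale, then the turn about the tool's z as a fraction of full scale. A call has exactly 10 rows; each row is the pose to reach, as a shift and turn from the pose commanded when the call began, along the tool's axes at that moment; what a row does not reach only later rows make up. Full scale, the value 1, is 80 mm for a shift and 1.5 rad for a turn. A row lasts 1/10 s, in which the tool goes at most 50 mm and 8.59 degrees, less where a joint would pass 70% of its speed; a pose out of reach is approached as far as the arm can. A call with a number of a shift or a turn outside -1 to 1 is refused whole. A call with a gripper value outside its range is refused whole. "fingers" is the closure, from 0 (fully open) to 1 (shut), set as the call begins (left out, the last holds). The fingers move at their own pace and stop on an object; the grip force is fixed at half the most. Time passes only in rows, so rows that repeat a pose let the fingers close, or fill a call up. It gives the time, the measured TCP pose, the force and the opening at its end, in the units of the state.
- ctrl.observe(): the state, without advancing time (a new reading comes with each control period).
- ctrl.read_camera(name): name is "side" or "top"; returns (picture, depth): 384x512x3 uint8, red, green, blue; 384x512 float32, m along the optical axis (not along the pixel's ray), 0 where there is no reading.
- ctrl.camera_info(name): a dict with "fov_y" (degrees; the focal length in pixels is half the picture's height over the tangent of half this angle, whatever the lens; pixels are square), "cx", "cy" (the principal point, pixels), "R" (3x3) and "t" (3): a world point X has camera coordinates R X + t. Camera axes: x right, y down, z forward; pixel columns grow to the right and rows downward; lengths in m; the calibration is good to about 2 mm. A picture is of the moment at which its call begins. camera_info takes no time and is no camera call.
- ctrl.finish_job(): hands the job in, once; it reports no verdict.
The state is a dict: "time": time; "qpos": joint angles; "qvel": joint speeds; "tau": joint torques, N m; "position": TCP position; "eef_rot": TCP orientation; "wrist_force": force on the tool from outside, world axes, zero at the start; "torque": the same for the moment, N m; "gripper_width": finger opening in m.
Only numpy, scipy, OpenCV 4.12 (cv2) and the standard library are available. Lean on these libraries where they do the work, as an engineer would, in place of code of your own. Each camera call takes 0.05 s, during which the arm holds its last target.

## Working session

There is one attempt and no reset: what is moved stays moved. The work goes in short steps, Python scripts to look and compute and a tool call to move; the robot and the scene stay as the last step left them, time stands still between calls to the robot, and variables do not carry over. Pictures are saved under pics/ and viewed, and the job is handed in when it is done.

Besides the shell and the picture viewer there is one more tool, called after "Call:" as name([rows], argument=value, ...), one row to a line, values as JSON. step_arm: Moves the arm, as the interface text tells. Its arguments: {"type":"object","properties":{"commands":{"type":"array","items":{"type":"array","items":{"type":"number","minimum":-1,"maximum":1}}},"fingers":{"type":"number"}},"required":["commands"]}

```bash
mkdir -p pics; ls; cat > h.py <<'E'
import numpy as np, cv2
from plant import ctrl
def cam(name):
    i=ctrl.camera_info(name); f=192/np.tan(np.radians(i['fov_y'])/2)
    return f,i['cx'],i['cy'],np.array(i['R']),np.array(i['t'])
def ray_plane(name,u,v,z):
    f,cx,cy,R,t=cam(name); d=R.T@np.array([(u-cx)/f,(v-cy)/f,1]); o=-R.T@t
    return o+d*(z-o[2])/d[2]
def proj(name,X):
    f,cx,cy,R,t=cam(name); c=R@np.array(X)+t; return cx+f*c[0]/c[2],cy+f*c[1]/c[2]
def cloud(name,D):
    f,cx,cy,R,t=cam(name); v,u=np.mgrid[0:D.shape[0],0:D.shape[1]]
    P=np.stack([(u-cx)/f*D,(v-cy)/f*D,D],-1); return (P-t)@R
E
python3 - <<'E'
from h import *
for n in ['top','side']:
    p,d=ctrl.read_camera(n); np.savez(''+n+'0.npz',p=p,d=d)
    cv2.imwrite(f'pics/{n}0.png',cv2.resize(p[:,:,::-1],(800,600),interpolation=cv2.INTER_CUBIC)); f,cx,cy,R,t=cam(n); print(n,f,cx,cy,-R.T@t,R.round(3).tolist(),(d>0).mean())
print(ctrl.observe())
E
```

```text
pics
top 375.7870367521055 263.58460317170585 193.64435964345256 [0.4441109  0.04674218 1.15494715] [[-0.003, -1.0, 0.024], [-0.998, 0.001, -0.059], [0.059, -0.024, -0.998]] 0.9959004720052084
side 371.43539059249554 255.81779436791734 196.20305015729429 [ 0.41813871 -0.73136511  1.03984237] [[0.989, -0.146, 0.012], [-0.105, -0.765, -0.636], [0.102, 0.628, -0.772]] 0.9959259033203125
{'time': 0.1, 'qpos': array([ 1.32908866,  0.32175051, -0.07009678,  1.45156172,  0.02258116,
        1.37080717, -0.05693369]), 'qvel': array([-0.00039925, -0.00246145, -0.00046148, -0.0035336 , -0.00060313,
        0.00167044, -0.00020808]), 'tau': array([-5.12952113e-06, -4.94881153e+01, -3.83700924e-01, -3.15209198e+01,
        1.31231747e-02,  7.40751304e-03,  1.51125329e-05]), 'position': array([ 0.16431107, -0.62838447,  0.23032752]), 'eef_rot': array([-8.57496020e-04,  9.91830944e-01,  1.27556347e-01, -1.46576009e-04]), 'wrist_force': array([-0.08246219,  0.76754714, -0.48986344]), 'torque': array([-0.06765573, -0.03019408, -0.00831357]), 'gripper_width': 0.08556102933828758}
```

View pics/top0.png

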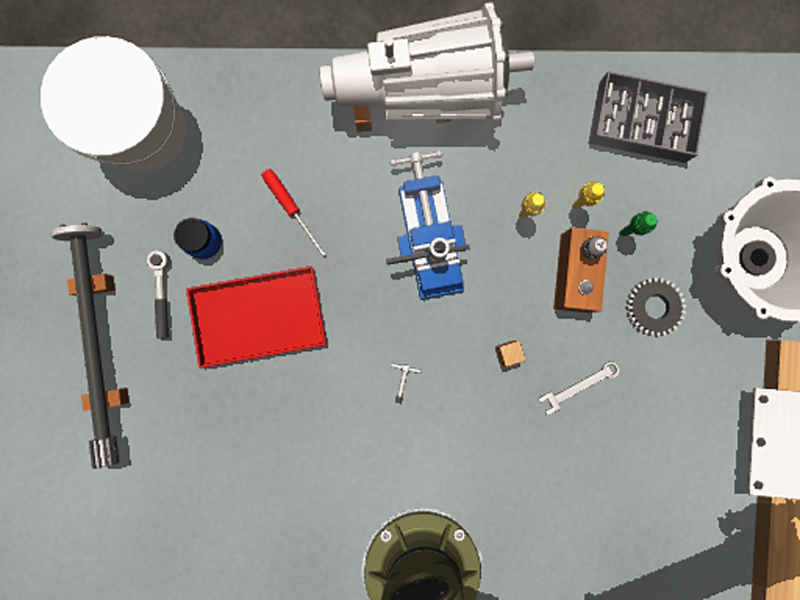

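View pics/side0.png

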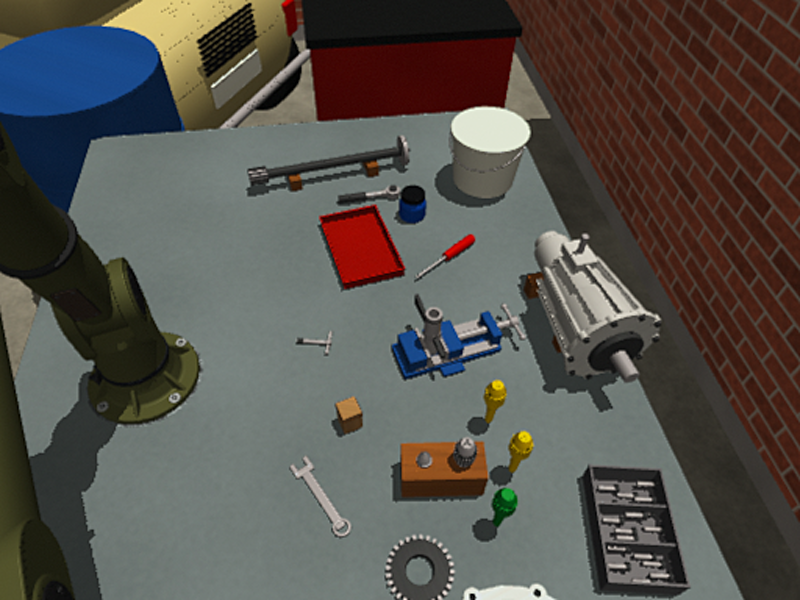

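The top view has +x up and +y left. Four things are chuck-shaped: the dark one in the rack (595,250), two yellow ones (533,204) and (593,193), and a green one (643,222). The dark one standing in the rack hole fits the description. I'll confirm it with crops and measure.

```bash
cat > m.py <<'E'
from h import *
T=np.load('top0.npz');S=np.load('side0.npz')
PT=cloud('top',T['d']);PS=cloud('side',S['d'])
def crop(p,u0,v0,u1,v1,k,name): cv2.imwrite('pics/'+name,cv2.resize(p[v0:v1,u0:u1,::-1],None,fx=k,fy=k,interpolation=cv2.INTER_CUBIC))
def hsv(p): return cv2.cvtColor(np.ascontiguousarray(p),cv2.COLOR_RGB2HSV).astype(int)
E
python3 - <<'E'
from m import *
np.set_printoptions(suppress=True,precision=4)
a=cv2.resize(T['p'][90:210,235:315],None,fx=5,fy=5,interpolation=cv2.INTER_CUBIC); b=cv2.resize(T['p'][110:210,350:430],None,fx=5,fy=5,interpolation=cv2.INTER_CUBIC)
b=np.vstack([b,np.zeros((100,400,3),np.uint8)])
cv2.imwrite('pics/crop_top.png',np.hstack([a,b])[:,:,::-1])
a=cv2.resize(S['p'][180:250,240:340],None,fx=5,fy=5,interpolation=cv2.INTER_CUBIC);b=cv2.resize(S['p'][270:325,250:350],None,fx=4,fy=4,interpolation=cv2.INTER_CUBIC)
cv2.imwrite('pics/crop_side1.png',a[:,:,::-1]);crop(S['p'],205,240,345,340,5,'crop_side2.png')
for nm,I,P in [('T',T,PT),('S',S,PS)]:
    bench=(P[...,2]<0.01)&(P[...,0]>0.3)&(P[...,0]<0.7)&(abs(P[...,1])<0.3); print(nm,'bench z',np.median(P[bench][:,2]))
    H=hsv(I['p'])
    red=((H[...,0]<6)|(H[...,0]>174))&(H[...,1]>170)&(H[...,2]>90)
    n,l,st,c=cv2.connectedComponentsWithStats(red.astype(np.uint8))
    for i in range(1,n):
        if st[i,4]>150: print('red',st[i],c[i],np.median(P[l==i],0))
    # block
    m=(H[...,0]>10)&(H[...,0]<22)&(H[...,1]>80)&(H[...,2]>150)
    n,l,st,c=cv2.connectedComponentsWithStats(m.astype(np.uint8))
    for i in range(1,n):
        if st[i,4]>80: print('tan',st[i],c[i],np.median(P[l==i],0))
    # rack top
    r=(abs(P[...,2]-0.076)<0.006)&(P[...,1]<-0.15)&(P[...,1]>-0.5)&(P[...,0]<0.75)&(P[...,0]>.3)
    print('rack',r.sum(),P[r].min(0),P[r].max(0))
    print(cv2.minAreaRect(P[r][:,:2].astype(np.float32)))
    r=(abs(P[...,2]-0.143)<0.004)&(abs(P[...,1]+.03)<0.1)&(P[...,0]<0.7)&(P[...,0]>.4)
    print('socket',r.sum(),P[r].min(0),P[r].max(0),P[r].mean(0))
E
```

```text
T bench z -0.0002557593854340621
red [168 108  23  30 243] [178.6831 122.3045] [0.7284 0.276  0.023 ]
red [ 120  171   89   64 4002] [164.5625 202.6864] [0.4844 0.3193 0.003 ]
tan [361 145  29  54 886] [374.0948 174.1366] [ 0.5616 -0.2977  0.0754]
tan [320 218  16  16 175] [327.6    225.9943] [ 0.4143 -0.1673  0.0614]
tan [498 218  14  33 418] [504.9522 234.1268] [ 0.3882 -0.7018  0.0446]
tan [490 369  22  15 250] [501.936 377.48 ] [-0.0293 -0.6767  0.0449]
rack 996 [ 0.495  -0.3929  0.07  ] [ 0.6504 -0.2613  0.0819]
((0.5743274688720703, -0.32676172256469727), (0.11574702709913254, 0.1603085845708847), 83.352294921875)
socket 77 [ 0.5848 -0.0422  0.1394] [ 0.6179 -0.0093  0.1467] [ 0.6023 -0.0256  0.1425]
S bench z -0.0007395489096780119
red [ 205  136   54   45 1489] [229.6837 157.9631] [0.481  0.3176 0.0024]
tan [215 254  16  14 136] [222.7206 260.7206] [ 0.4137 -0.169   0.0611]
tan [257 283  35  23 270] [269.8222 289.6259] [ 0.5234 -0.2815  0.075 ]
tan [276 292  36  13 102] [292.7157 299.5   ] [ 0.5879 -0.3321  0.0748]
rack 1078 [ 0.4925 -0.417   0.07  ] [ 0.704  -0.2071  0.0819]
((0.6083681583404541, -0.28192126750946045), (0.19933517277240753, 0.20757630467414856), 61.342567443847656)
socket 49 [ 0.5838 -0.044   0.1391] [ 0.6158 -0.0108  0.1465] [ 0.5993 -0.0278  0.1417]
```

View pics/crop_top.png

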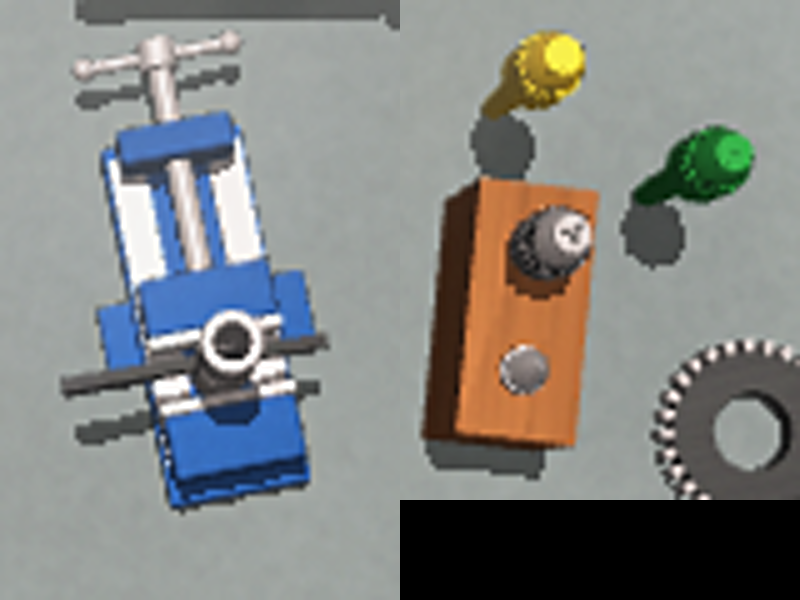

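View pics/crop_side1.png

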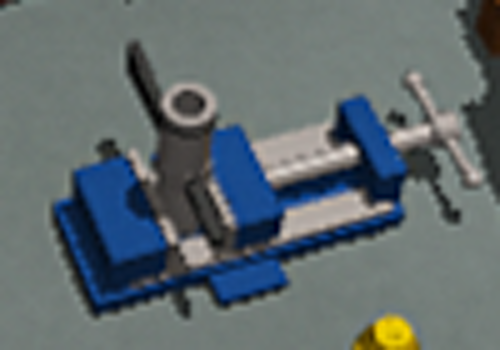

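View pics/crop_side2.png

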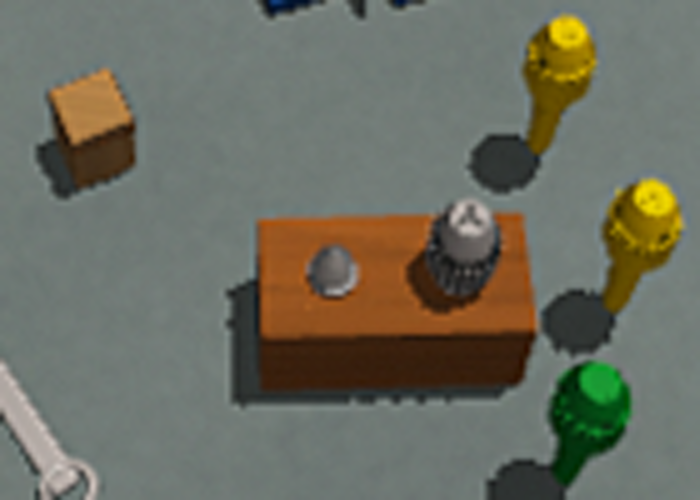

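```bash
python3 - <<'E'
from m import *
np.set_printoptions(suppress=True,precision=4)
for nm,n,I,P in [('T','top',T,PT),('S','side',S,PS)]:
    # socket rim circle by mask bounding ring: points z>0.137
    r=(P[...,2]>0.139)&(abs(P[...,1]+.03)<0.04)&(abs(P[...,0]-.6)<0.04)&(P[...,2]<.16)
    c,rad=cv2.minEnclosingCircle(P[r][:,:2].astype(np.float32)); print(nm,'rim',c,rad)
    # drift
    x,y,z=P[...,0],P[...,1],P[...,2]
    H=hsv(I['p'])
    dd=np.hypot(x-.601,y+.027)
    m=(z>0.066)&(z<0.115)&(dd>0.025)&(dd<0.12)&(H[...,1]<90)
    Q=P[m]; n2=Q[:,1]<-.027
    print('drift n',m.sum()); 
    vx,vy,x0,y0=cv2.fitLine(Q[:,:2].astype(np.float32),cv2.DIST_HUBER,0,.01,.01).ravel(); 
    d=np.array([vx,vy]); d*=np.sign(d[1]); s=(Q[:,:2]-[.601,-.027])@d; off=(Q[:,:2]-[.601,-.027])@[-d[1],d[0]]
    print('dir',d,'yaw',np.degrees(np.arctan2(-d[0],d[1])),'s',s.min(),s.max(),'offs',np.median(off[s<0]),np.median(off[s>0]),'z ends',Q[s<-.045][:,2],np.percentile(Q[s>.07][:,2],[5,50,95]))
    # block top
    m=(z>0.055)&(z<0.068)&(abs(x-.414)<.05)&(abs(y+.168)<.05)
    print('block',m.sum(),cv2.minAreaRect(P[m][:,:2].astype(np.float32)),P[m].mean(0))
    # blue jaws top for yaw
    b=(H[...,0]>100)&(H[...,0]<125)&(H[...,1]>140)&(abs(z-.055)<.004)&(dd<.12)
    print('jaws',b.sum(),cv2.minAreaRect(P[b][:,:2].astype(np.float32)))
    # chuck
    m=(z>0.132)&(z<0.16)&(abs(x-.615)<.06)&(abs(y+.32)<.06)
    print('chuck nose',m.sum(),P[m].mean(0),P[m].max(0),cv2.minEnclosingCircle(P[m][:,:2].astype(np.float32)))
    m=(z>0.082)&(abs(x-.605)<.045)&(abs(y+.31)<.045)
    print('chuck all',m.sum(),P[m].min(0),P[m].max(0))
    m=(z>0.084)&(abs(x-.54)<.03)&(abs(y+.31)<.03); print('centre',P[m].mean(0),P[m].max(0))
    m=(abs(z-.076)<.004)&(x>.48)&(x<.66)&(y<-.25)&(y>-.37)&(H[...,1]>80)&(H[...,0]<25)
    n_,l,st,c=cv2.connectedComponentsWithStats(m.astype(np.uint8)); k=1+np.argmax(st[1:,4]); print('rack',cv2.minAreaRect(P[l==k][:,:2].astype(np.float32)))
    red=((H[...,0]<6)|(H[...,0]>174))&(H[...,1]>170)&(H[...,2]>90)&(y>.2)&(abs(x-.48)<.13)&(z>.018)&(z<.03)
    red2=red&~((x>.6)); print('tray rim',cv2.minAreaRect(P[red2][:,:2].astype(np.float32)))
E
```

```text
T rim (0.6018089652061462, -0.02540760301053524) 0.01715124398469925
drift n 129
dir [-0.1928  0.9812] yaw 11.114006 s -0.05912158432462364 0.0962716650763983 offs -0.0001628508148127903 -0.00019573190034583696 z ends [0.078  0.0814 0.0771 0.0801 0.0713 0.0789 0.076  0.0804 0.0786 0.0778
 0.0792 0.08   0.0785 0.0773 0.0709] [0.0771 0.0941 0.0981]
block 190 ((0.4146713316440582, -0.16612453758716583), (0.03958074748516083, 0.040863391011953354), 16.05004119873047) [ 0.4148 -0.1658  0.0613]
jaws 431 ((0.5994091033935547, -0.026148315519094467), (0.12004607915878296, 0.07808825373649597), 10.394217491149902)
chuck nose 83 [ 0.6053 -0.306   0.1387] [ 0.6192 -0.2942  0.1449] ((0.6057469844818115, -0.307269811630249), 0.015226124785840511)
chuck all 192 [ 0.5873 -0.3281  0.0925] [ 0.6254 -0.2873  0.1449]
centre [ 0.5362 -0.2975  0.095 ] [ 0.5463 -0.2859  0.1108]
rack ((0.5718451142311096, -0.3042292296886444), (0.07131390273571014, 0.15029244124889374), 83.23099517822266)
tray rim ((0.48581716418266296, 0.31878048181533813), (0.15368591248989105, 0.2442290335893631), 10.129693984985352)
S 
[... 418 characters left out ...]
149597), (0.039756640791893005, 0.03994976356625557), 20.13842010498047) [ 0.4125 -0.1703  0.0608]
jaws 269 ((0.5972011089324951, -0.02881898730993271), (0.1198003962635994, 0.07879231870174408), 10.921449661254883)
chuck nose 83 [ 0.604  -0.3127  0.1388] [ 0.6182 -0.2985  0.1441] ((0.6045613288879395, -0.3110174834728241), 0.013844658620655537)
chuck all 224 [ 0.5852 -0.3302  0.0901] [ 0.6245 -0.2938  0.1441]
centre [ 0.5339 -0.3053  0.0946] [ 0.5458 -0.293   0.1077]
rack ((0.5700406432151794, -0.30591487884521484), (0.07230321317911148, 0.14961373805999756), 83.39743041992188)
tray rim ((0.48438867926597595, 0.3170270323753357), (0.15480448305606842, 0.24513590335845947), 9.97336483001709)
```

The crops confirm it: the dark chuck stands in the rack's far hole, at top-view (595,250) and side-view (465,450). The yellow and green ones are decoys on the bench. Averaged over the two views:

| Item | Position (m) | Yaw |
|---|---|---|
| Socket | (.600, -.0265) | 11° |
| Block | (.4136, -.1677) | about 18° |
| Chuck | (.606, -.309) | – |

The block is first.

```bash
cat > go.py <<'E'
import sys
from h import *
def yaw(q): 
    return 2*np.arctan2(q[2],q[1])
def plan(x,y,z,psi):
    s=ctrl.observe(); p=s['position']; a=yaw(s['eef_rot']); 
    a=(a+np.pi)%(2*np.pi)-np.pi
    d=np.array([x,y,z])-p; tx=np.array([np.cos(a),np.sin(a),0]);ty=np.array([np.sin(a),-np.cos(a),0])
    turn=-(np.radians(psi)-a)
    print('t',round(s['time'],2),'p',p.round(4),'psi',round(np.degrees(a),2),'w',round(s['gripper_width'],4),'F',s['wrist_force'].round(1))
    print('frac x,y,z,turn',np.round([d@tx/.08,d@ty/.08,-d[2]/.08,turn/1.5],3))
if __name__=='__main__': plan(*map(float,sys.argv[1:5]))
E
python3 go.py .4136 -.1677 .10 108
```

```text
t 0.1 p [ 0.1643 -0.6284  0.2303] psi 14.66 w 0.0856 F [-0.1  0.8 -0.5]
frac x,y,z,turn [ 4.472 -4.783  1.629 -1.086]
```

Call:
step_arm([
  [0.1,-0.1,0,-0.09],
  [0.2,-0.2,0,-0.18],
  [0.3,-0.3,0,-0.27],
  [0.4,-0.4,0,-0.36],
  [0.5,-0.5,0,-0.45],
  [0.6,-0.6,0,-0.54],
  [0.7,-0.7,0,-0.63],
  [0.8,-0.8,0,-0.72],
  [0.9,-0.9,0,-0.81],
  [1,-1,0,-0.9],
], fingers=0)

```text
time: 1.1
position: [0.2216, -0.5305, 0.2308]
eef_rot: [-0.0, 0.693, 0.721, 0.0]
wrist_force: [-0.4, -0.2, 0.1]
gripper_width: 0.0851
```

```bash
python3 go.py .4136 -.1677 .10 108
```

```text
t 1.1 p [ 0.2216 -0.5305  0.2308] psi 92.32 w 0.0851 F [-0.4 -0.2  0.1]
frac x,y,z,turn [ 4.434  2.581  1.635 -0.182]
```

Call:
step_arm([
  [0.1,0.1,0,-0.02],
  [0.2,0.2,0,-0.04],
  [0.3,0.3,0,-0.06],
  [0.4,0.4,0,-0.08],
  [0.5,0.5,0,-0.1],
  [0.6,0.6,0,-0.12],
  [0.7,0.7,0,-0.14],
  [0.8,0.8,0,-0.16],
  [0.9,0.9,0,-0.18],
  [1,1,0,-0.182],
])

```text
time: 2.1
position: [0.2993, -0.4478, 0.2313]
eef_rot: [0.0, 0.59, 0.808, -0.0]
wrist_force: [0.0, -0.2, -0.1]
gripper_width: 0.0854
```

```bash
python3 go.py .4136 -.1677 .10 108
```

```text
t 2.1 p [ 0.2993 -0.4478  0.2313] psi 107.71 w 0.0854 F [ 0.  -0.2 -0.1]
frac x,y,z,turn [ 2.901  2.426  1.642 -0.003]
```

Call:
step_arm([
  [0.1,0.085,0.05,0],
  [0.2,0.17,0.1,0],
  [0.3,0.255,0.15,0],
  [0.4,0.34,0.2,0],
  [0.5,0.425,0.25,0],
  [0.6,0.51,0.3,0],
  [0.7,0.595,0.35,0],
  [0.8,0.68,0.4,0],
  [0.9,0.765,0.45,0],
  [1,0.85,0.5,0],
])

```text
time: 3.1
position: [0.3396, -0.3508, 0.191]
eef_rot: [0.0, 0.59, 0.807, -0.0]
wrist_force: [-0.1, 0.6, -0.7]
gripper_width: 0.0851
```

Call:
step_arm([
  [0.1,0.08,0.08,0],
  [0.2,0.16,0.16,0],
  [0.3,0.24,0.24,0],
  [0.4,0.32,0.32,0],
  [0.5,0.4,0.4,0],
  [0.6,0.48,0.48,0],
  [0.7,0.56,0.56,0],
  [0.8,0.64,0.64,0],
  [0.9,0.72,0.72,0],
  [1,0.8,0.8,0],
])

```text
time: 4.1
position: [0.3763, -0.2552, 0.1268]
eef_rot: [0.0, 0.59, 0.807, -0.0]
wrist_force: [-0.3, -0.4, 0.4]
gripper_width: 0.0853
```

```bash
python3 go.py .4136 -.1677 .075 108
```

```text
t 4.1 p [ 0.3763 -0.2552  0.1268] psi 107.65 w 0.0853 F [-0.3 -0.4  0.4]
frac x,y,z,turn [ 0.901  0.776  0.647 -0.004]
```

Call:
step_arm([
  [0.15,0.13,0.1,0],
  [0.3,0.26,0.2,0],
  [0.45,0.39,0.3,0],
  [0.6,0.52,0.4,0],
  [0.75,0.65,0.5,0],
  [0.85,0.73,0.6,0],
  [0.9,0.776,0.65,0],
  [0.9,0.776,0.8,0],
  [0.9,0.776,0.9,0],
  [0.9,0.776,1,0],
])

```text
time: 5.1
position: [0.4129, -0.1691, 0.0464]
eef_rot: [-0.0, 0.591, 0.807, -0.0]
wrist_force: [-0.5, -0.4, -1.1]
gripper_width: 0.0851
```

```bash
python3 go.py .4136 -.1677 .012 108; python3 - <<'E'
from h import *
p,d=ctrl.read_camera('side'); np.savez('s1.npz',p=p,d=d)
cv2.imwrite('pics/s1.png',cv2.resize(p[200:320,150:310,::-1],None,fx=5,fy=5,interpolation=cv2.INTER_CUBIC))
E
```

```text
t 5.1 p [ 0.4129 -0.1691  0.0464] psi 107.58 w 0.0851 F [-0.5 -0.4 -1.1]
frac x,y,z,turn [ 0.014  0.014  0.43  -0.005]
```

View pics/s1.png

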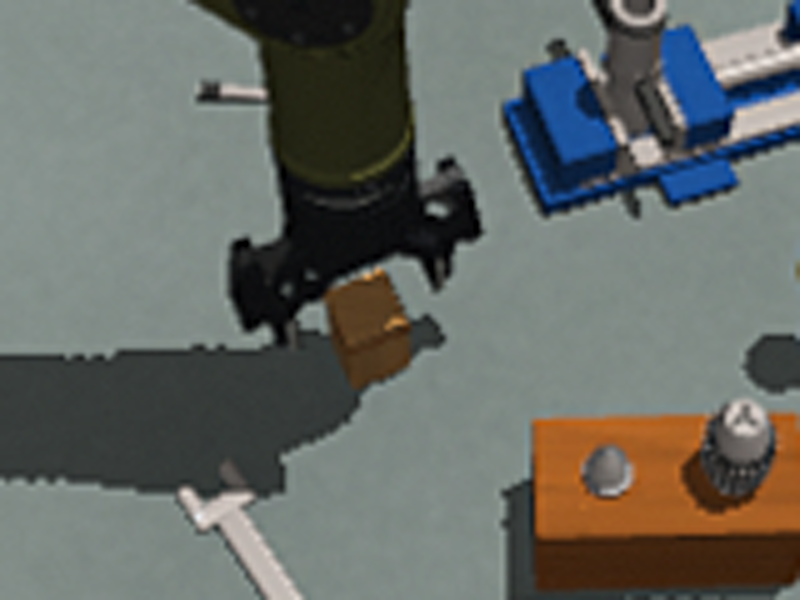

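The crop shows the open fingers at (285,330) and (437,280) on either side of the block top at (370,305), well centred. I'll lower and grip.

Call:
step_arm([
  [0.01,0.01,0.22,0],
  [0.01,0.01,0.42,0],
  [0.01,0.01,0.42,0],
  [0.01,0.01,0.42,0],
  [0.01,0.01,0.42,0],
  [0.01,0.01,0.42,0],
  [0.01,0.01,0.42,0],
  [0.01,0.01,0.42,0],
  [0.01,0.01,0.42,0],
  [0.01,0.01,0.42,0],
], fingers=1)

```text
time: 6.15
position: [0.4139, -0.1676, 0.0138]
eef_rot: [0.0, 0.59, 0.807, -0.0]
wrist_force: [-0.1, 0.7, -1.1]
gripper_width: 0.0395
```

```bash
python3 go.py .6195 -.126 .076 101
```

```text
t 6.15 p [ 0.4139 -0.1676  0.0138] psi 107.65 w 0.0395 F [-0.1  0.7 -1.1]
frac x,y,z,turn [-0.284  2.607 -0.778  0.077]
```

Call:
step_arm([
  [0,0,-0.2,0],
  [0,0.1,-0.4,0],
  [0,0.2,-0.6,0.01],
  [0,0.35,-0.75,0.02],
  [-0.03,0.5,-0.77,0.03],
  [-0.06,0.6,-0.77,0.04],
  [-0.09,0.7,-0.77,0.05],
  [-0.1,0.8,-0.77,0.06],
  [-0.1,0.9,-0.77,0.07],
  [-0.1,1,-0.77,0.077],
])

```text
time: 7.15
position: [0.4927, -0.1509, 0.0752]
eef_rot: [-0.0, 0.636, 0.772, -0.0]
wrist_force: [0.7, -0.1, -1.6]
gripper_width: 0.0395
```

```bash
python3 go.py .6195 -.126 .076 101
```

```text
t 7.15 p [ 0.4927 -0.1509  0.0752] psi 100.99 w 0.0395 F [ 0.7 -0.1 -1.6]
frac x,y,z,turn [ 0.003  1.615 -0.011 -0.   ]
```

Call:
step_arm([
  [0,0.1,0,0],
  [0,0.2,0,0],
  [0,0.3,0,0],
  [0,0.4,0,0],
  [0,0.5,0,0],
  [0,0.6,0,0],
  [0,0.7,0,0],
  [0,0.8,0,0],
  [0,0.9,0,0],
  [0,0.95,0,0],
])

```text
time: 8.15
position: [0.568, -0.136, 0.0753]
eef_rot: [0.0, 0.636, 0.772, 0.0]
wrist_force: [-0.4, 0.2, -1.4]
gripper_width: 0.0396
```

Call:
step_arm([
  [0,0.15,0,0],
  [0,0.3,0,0],
  [0,0.45,0,0],
  [0,0.6,0,0],
  [0,0.665,0,0],
  [0.03,0.665,0,0],
  [0.06,0.665,0,0],
  [0.06,0.665,0,0],
  [0.06,0.665,0,0],
  [0.06,0.665,0,0],
])

```text
time: 9.15
position: [0.6182, -0.1219, 0.0754]
eef_rot: [0.0, 0.636, 0.772, -0.0]
wrist_force: [-0.1, -0.4, -2.0]
gripper_width: 0.039
```

```bash
python3 go.py .6115 -.0855 .076 101; python3 - <<'E'
from h import *
for n in ['side','top']:
    p,d=ctrl.read_camera(n); np.savez(n+'2.npz',p=p,d=d)
    u,v=map(int,proj(n,[.61,-.08,.1]))
    cv2.imwrite(f'pics/{n}2.png',cv2.resize(p[v-50:v+50,u-60:u+60,::-1],None,fx=5,fy=5,interpolation=cv2.INTER_CUBIC)); print(n,u-60,v-50)
E
```

```text
t 9.15 p [ 0.6182 -0.1219  0.0754] psi 101.01 w 0.039 F [-0.1 -0.4 -2. ]
frac x,y,z,turn [ 0.462  0.005 -0.007  0.   ]
side 222 171
top 239 107
```

View pics/side2.png

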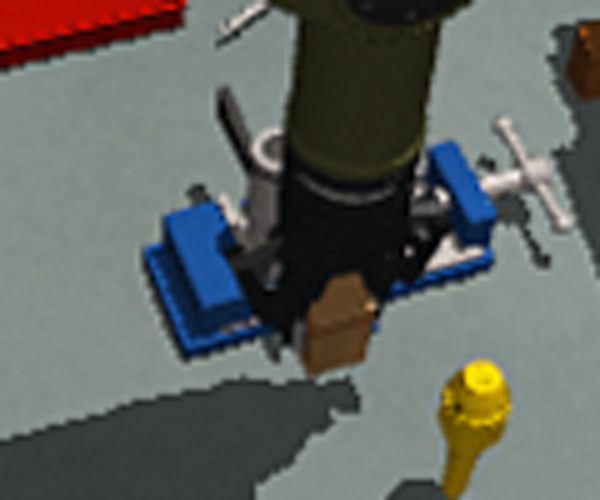

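View pics/top2.png

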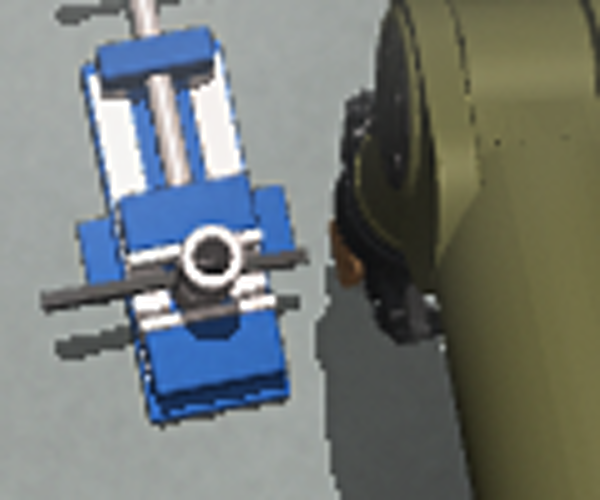

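The top crop shows the tip at (308,257), with the block's visible edge at (345,255), in line and about 16 mm short of it. Next I push 34 mm along tool x.

Call:
step_arm([
  [0.06,0,0,0],
  [0.12,0,0,0],
  [0.17,0,0,0],
  [0.22,0,0,0],
  [0.27,0,0,0],
  [0.32,0,0,0],
  [0.37,0,0,0],
  [0.42,0,0,0],
  [0.43,0,0,0],
  [0.43,0,0,0],
])

```text
time: 10.25
position: [0.612, -0.0873, 0.0755]
eef_rot: [0.0, 0.636, 0.772, 0.0]
wrist_force: [-0.1, -1.9, -0.1]
gripper_width: 0.0394
```

```bash
python3 go.py .6121 -.0893 .076 101; python3 - <<'E'
from h import *
for n in ['side','top']:
    p,d=ctrl.read_camera(n); np.savez(n+'3.npz',p=p,d=d)
    u,v=map(int,proj(n,[.61,-.06,.1]))
    cv2.imwrite(f'pics/{n}3.png',cv2.resize(p[v-50:v+50,u-60:u+60,::-1],None,fx=5,fy=5,interpolation=cv2.INTER_CUBIC)); print(n,u-60,v-50)
    P=cloud(n,d); x,y,z=P[...,0],P[...,1],P[...,2]
    rel=P[...,:2]-[.600,-.0265]; s=rel@[-.191,.982]; o=rel@[.982,.191]
    m=(z>.04)&(z<.12)&(abs(o)<.012)&(s>.022)&(s<.17)
    print(n,m.sum(),s[m].max(),np.polyfit(s[m],z[m],1), z[m&(s>.1)])
E
```

```text
t 10.25 p [ 0.612  -0.0873  0.0755] psi 101.07 w 0.0394 F [-0.1 -1.9 -0.1]
frac x,y,z,turn [-0.025 -0.004 -0.006  0.001]
side 221 166
side 88 0.11425513479765871 [0.11353529 0.07769634] [0.09651432 0.09775013 0.0990353  0.0951632  0.0904397  0.09482956
 0.09595439 0.08565771 0.0929017  0.09524733 0.09396146 0.08218193
 0.08911133 0.07048555 0.07511286 0.07528126]
top 232 107
top 120 0.11343764854326577 [0.09709149 0.08245679] [0.09985849 0.09323379 0.09723533 0.09912    0.0953213  0.09721009
 0.09824592 0.09721407 0.09836719 0.09610797 0.09947893 0.09706253
 0.09477777 0.09487362 0.09821239 0.09108685 0.09085236 0.08179469
 0.07824841 0.06963691]
```

View pics/side3.png

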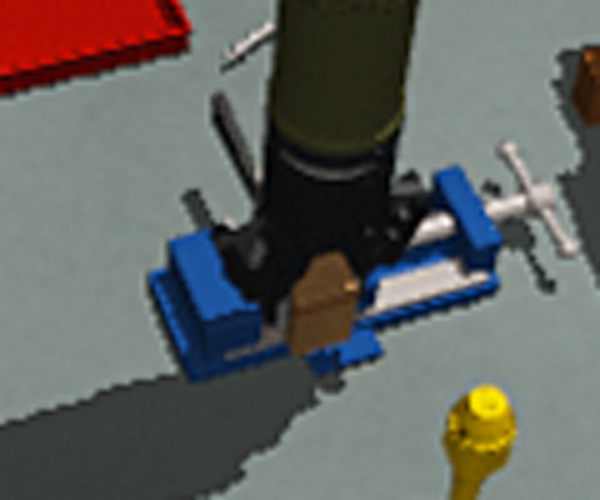

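View pics/top3.png

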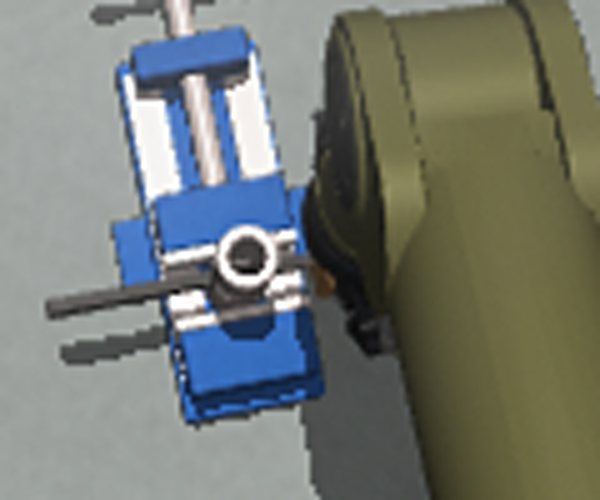

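The drift's wide end moved from 96 to 114 mm, a knock of about 17.7 mm, and it stays level and unheld. Both crops show the wide end sticking out further, at side (218,100) and top (50,305). I'll back off and stand the block on the bench beside the vise.

Call:
step_arm([
  [-0.1,0,0,0],
  [-0.25,0,0,0],
  [-0.4,0,0,0],
  [-0.5,0,0.1,0],
  [-0.6,0,0.25,0],
  [-0.6,0,0.4,0],
  [-0.6,0,0.55,0],
  [-0.6,0,0.68,0],
  [-0.6,0,0.75,0],
  [-0.6,0,0.765,0],
])

```text
time: 11.35
position: [0.6205, -0.1341, 0.013]
eef_rot: [-0.001, 0.636, 0.772, -0.0]
wrist_force: [-0.4, 0.6, -1.7]
gripper_width: 0.0392
```

```bash
python3 go.py .6 -.0265 .15 101
```

```text
t 11.35 p [ 0.6205 -0.1341  0.013 ] psi 101.08 w 0.0392 F [-0.4  0.6 -1.7]
frac x,y,z,turn [ 1.369e+00  7.000e-03 -1.712e+00  1.000e-03]
```

Call:
step_arm([
  [0,0,0,0],
  [0,0,0,0],
  [0,0,0,0],
  [0,0,-0.15,0],
  [0,0,-0.4,0],
  [0,0,-0.65,0],
  [0,0,-0.9,0],
  [0.15,0,-1,0],
  [0.35,0,-1,0],
  [0.55,0,-1,0],
], fingers=0)

```text
time: 12.35
position: [0.6118, -0.0895, 0.0938]
eef_rot: [-0.0, 0.636, 0.772, -0.0]
wrist_force: [0.4, 0.6, 0.7]
gripper_width: 0.085
```

Call:
step_arm([
  [0.1,0,-0.03,0],
  [0.2,0,-0.06,0],
  [0.3,0,-0.09,0],
  [0.4,0,-0.12,0],
  [0.5,0,-0.15,0],
  [0.6,0,-0.15,0],
  [0.7,0,-0.15,0],
  [0.8,0,-0.15,0],
  [0.9,0,-0.15,0],
  [1,0,-0.15,0],
])

```text
time: 13.35
position: [0.5971, -0.0125, 0.106]
eef_rot: [-0.0, 0.636, 0.772, -0.0]
wrist_force: [-1.2, -0.3, 0.2]
gripper_width: 0.0853
```

```bash
python3 go.py .582 .0658 .070 101
```

```text
t 13.35 p [ 0.5971 -0.0125  0.106 ] psi 101.03 w 0.0853 F [-1.2 -0.3  0.2]
frac x,y,z,turn [0.997 0.002 0.45  0.   ]
```

Call:
step_arm([
  [0.15,0,0,0],
  [0.3,0,0,0],
  [0.45,0,0,0],
  [0.6,0,0,0],
  [0.75,0,0,0],
  [0.9,0,0.1,0],
  [1,0,0.22,0],
  [1,0,0.34,0],
  [1,0,0.45,0],
  [1,0,0.45,0],
])

```text
time: 14.35
position: [0.5808, 0.0642, 0.0679]
eef_rot: [-0.001, 0.636, 0.771, -0.001]
wrist_force: [-0.1, -0.7, -0.4]
gripper_width: 0.0852
```

```bash
python3 go.py .582 .0658 .070 101; python3 - <<'E'
from h import *
for n in ['side','top']:
    p,d=ctrl.read_camera(n); np.savez(n+'4.npz',p=p,d=d)
    u,v=map(int,proj(n,[.58,.06,.1]))
    cv2.imwrite(f'pics/{n}4.png',cv2.resize(p[v-50:v+50,u-60:u+60,::-1],None,fx=5,fy=5,interpolation=cv2.INTER_CUBIC)); print(n,u-60,v-50)
E
python3 -c "
import cv2,numpy as np
cv2.imwrite('pics/c4.png',cv2.resize(np.hstack([cv2.imread('pics/side4.png'),cv2.imread('pics/top4.png')]),(800,333)))"
```

```text
t 14.35 p [0.5808 0.0642 0.0679] psi 100.97 w 0.0852 F [-0.1 -0.7 -0.4]
frac x,y,z,turn [ 0.017  0.019 -0.026 -0.   ]
side 205 138
top 189 117
```

View pics/c4.png

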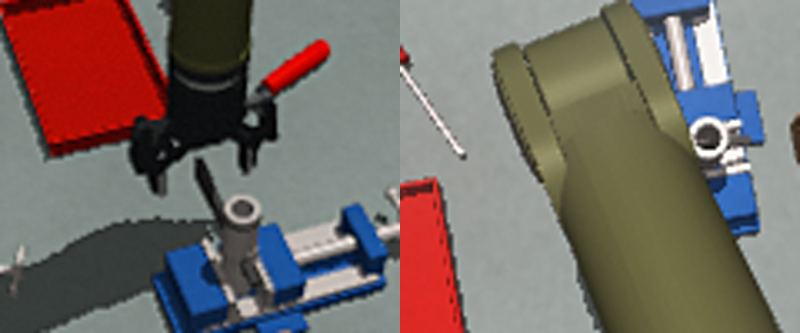

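In the side crop the fingers at (155,180) and (247,165) straddle the drift's wide end at (205,165). Closing.

Call:
step_arm([
  [0.01,0.01,-0.03,0],
  [0.01,0.01,-0.03,0],
  [0.01,0.01,-0.03,0],
  [0.01,0.01,-0.03,0],
  [0.01,0.01,-0.03,0],
  [0.01,0.01,-0.03,0],
  [0.01,0.01,-0.03,0],
  [0.01,0.01,-0.03,0],
  [0.01,0.01,-0.03,0],
  [0.01,0.01,-0.03,0],
], fingers=1)

```text
time: 15.45
position: [0.5829, 0.0663, 0.0726]
eef_rot: [0.0, 0.636, 0.772, 0.0]
wrist_force: [2.8, 0.0, -0.2]
gripper_width: 0.0065
```

Call:
step_arm([
  [0.05,0,0,0],
  [0.13,0,0,0],
  [0.22,0,0,0],
  [0.32,0,0,0],
  [0.43,0,0,0],
  [0.54,0,0,0],
  [0.65,0,0,0],
  [0.76,0,0,0],
  [0.88,0,0,0],
  [1,0,0,0],
])

```text
time: 16.45
position: [0.5665, 0.1459, 0.0722]
eef_rot: [-0.001, 0.636, 0.772, -0.0]
wrist_force: [0.3, -0.0, -1.7]
gripper_width: 0.0066
```

```bash
python3 go.py .4835 .39 .1 100
```

```text
t 16.45 p [0.5665 0.1459 0.0722] psi 101.03 w 0.0066 F [ 0.3 -0.  -1.7]
frac x,y,z,turn [ 3.194 -0.434 -0.348  0.012]
```

```bash
python3 go.py .478 .352 .010 100
```

```text
t 16.45 p [0.5665 0.1459 0.0722] psi 101.03 w 0.0066 F [ 0.3 -0.  -1.7]
frac x,y,z,turn [ 2.74  -0.592  0.777  0.012]
```

Call:
step_arm([
  [0.1,-0.02,0,0],
  [0.2,-0.04,0,0],
  [0.3,-0.06,0,0],
  [0.4,-0.08,0,0],
  [0.5,-0.1,0,0],
  [0.6,-0.13,0,0],
  [0.7,-0.16,0,0],
  [0.8,-0.19,0,0.01],
  [0.9,-0.22,0,0.012],
  [1,-0.25,0,0.012],
])

```text
time: 17.45
position: [0.532, 0.2201, 0.0725]
eef_rot: [0.0, 0.643, 0.766, -0.0]
wrist_force: [-0.5, -0.3, -1.4]
gripper_width: 0.0065
```

Call:
step_arm([
  [0.1,-0.04,0,0],
  [0.2,-0.08,0,0],
  [0.3,-0.12,0,0],
  [0.4,-0.16,0,0],
  [0.5,-0.2,0,0],
  [0.6,-0.24,0,0],
  [0.7,-0.27,0,0],
  [0.8,-0.3,0,0],
  [0.9,-0.32,0,0],
  [1,-0.34,0,0],
])

```text
time: 18.45
position: [0.4915, 0.2942, 0.0725]
eef_rot: [0.0, 0.643, 0.766, 0.0]
wrist_force: [0.5, 0.9, -1.3]
gripper_width: 0.0062
```

```bash
python3 go.py .478 .352 .010 100
```

```text
t 18.45 p [0.4915 0.2942 0.0725] psi 100.0 w 0.0062 F [ 0.5  0.9 -1.3]
frac x,y,z,turn [ 0.74  -0.041  0.781 -0.   ]
```

Call:
step_arm([
  [0.15,-0.01,0,0],
  [0.3,-0.02,0,0],
  [0.45,-0.03,0,0],
  [0.6,-0.04,0,0],
  [0.74,-0.04,0.1,0],
  [0.74,-0.04,0.3,0],
  [0.74,-0.04,0.5,0],
  [0.74,-0.04,0.65,0],
  [0.74,-0.04,0.74,0],
  [0.74,-0.04,0.77,0],
])

```text
time: 19.45
position: [0.4778, 0.3497, 0.0106]
eef_rot: [0.0, 0.643, 0.766, -0.002]
wrist_force: [-6.0, -6.5, 16.9]
gripper_width: 0.0067
```

```bash
python3 go.py .606 -.309 .16 100; python3 - <<'E'
from h import *
n='side'
p,d=ctrl.read_camera(n); u,v=map(int,proj(n,[.48,.3,.02]))
cv2.imwrite(f'pics/side5.png',cv2.resize(p[v-50:v+50,u-60:u+60,::-1],None,fx=5,fy=5,interpolation=cv2.INTER_CUBIC)); print(n,u-60,v-50)
E
```

```text
t 19.45 p [0.4778 0.3497 0.0106] psi 99.94 w 0.0067 F [-6.  -6.5 16.9]
frac x,y,z,turn [-8.386e+00  1.570e-01 -1.868e+00 -1.000e-03]
side 169 108
```

View pics/side5.png

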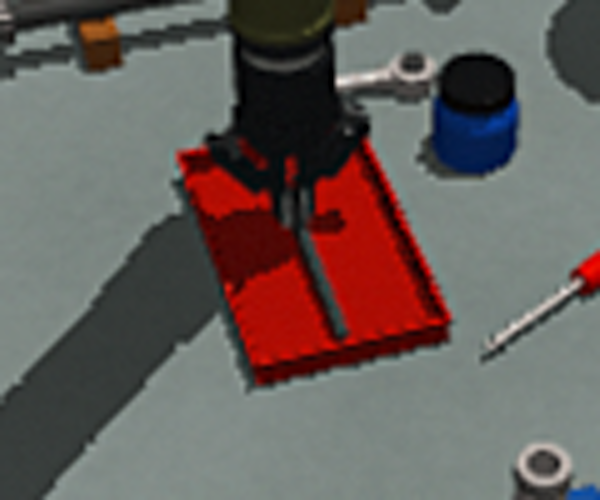

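Call:
step_arm([
  [0,0,-0.04,0],
  [0,0,-0.04,0],
  [0,0,-0.04,0],
  [0,0,-0.2,0],
  [0,0,-0.45,0],
  [0,0,-0.7,0.05],
  [-0.2,0,-0.9,0.1],
  [-0.45,0.1,-1,0.2],
  [-0.7,0.2,-1,0.3],
  [-1,0.3,-1,0.4],
], fingers=0)

```text
time: 20.5
position: [0.5164, 0.2771, 0.0926]
eef_rot: [0.0, 0.842, 0.54, 0.001]
wrist_force: [0.8, -1.5, -0.9]
gripper_width: 0.0855
```

```bash
python3 go.py .606 -.309 .17 50; python3 - <<'E'
from h import *
from m import *
n='side'
p,d=ctrl.read_camera(n); u,v=map(int,proj(n,[.48,.3,.02]))
cv2.imwrite(f'pics/side6.png',cv2.resize(p[v-50:v+50,u-60:u+60,::-1],None,fx=5,fy=5,interpolation=cv2.INTER_CUBIC)); print(n,u-60,v-50)
P=cloud(n,d); H=hsv(p)
m=(P[...,2]>.008)&(P[...,2]<.04)&(abs(P[...,0]-.485)<.07)&(abs(P[...,1]-.318)<.11)&(H[...,1]<110)
Q=P[m]; print('drift',m.sum(),Q.min(0),Q.max(0),Q.mean(0))
for nm,I,PP in [('T',T,PT),('S',S,PS)]:
    H=hsv(I['p'])
    for c,(a,b) in {'y':(22,34),'g':(45,80)}.items():
        mm=((H[...,0]>a)&(H[...,0]<b)&(H[...,1]>120)).astype(np.uint8)
        k,l,st,ce=cv2.connectedComponentsWithStats(mm)
        for i in range(1,k):
            if st[i,4]>100:
                Q=PP[l==i]; t=Q[Q[:,2]>Q[:,2].max()-.015]; print(nm,c,ce[i],'top',t.mean(0),'bbox',Q.min(0),Q.max(0))
E
```

```text
t 20.5 p [0.5164 0.2771 0.0926] psi 65.35 w 0.0855 F [ 0.8 -1.5 -0.9]
frac x,y,z,turn [-6.191  4.074 -0.968  0.179]
side 169 108
drift 62 [0.41668991 0.21674273 0.01061934] [0.49986176 0.36488389 0.03118808] [0.48179354 0.29185754 0.0205777 ]
T g [409.93087558 143.25345622] top [ 0.65118192 -0.39845444  0.13246461] bbox [ 0.63361152 -0.42032243  0.01085194] [ 0.66842843 -0.38141282  0.13939653]
S y [23.17154812 10.69246862] top [ 0.41813871 -0.73136511  1.03984237] bbox [-0.70590054 -0.73136511  0.00576186] [0.41813871 1.59095621 1.03984237]
S y [171.88026608  19.39911308] top [ 0.41813871 -0.73136511  1.03984237] bbox [ 0.17183672 -0.73136511 -0.44468116] [0.41813871 2.13214206 1.03984237]
S y [130.9254386   59.24853801] top [-0.0213985   1.52126334 -0.0774662 ] bbox [-0.1147134   1.33644138 -0.42499382] [ 0.19052834  1.90312923 -0.0681262 ]
S y [ 12.83050847 131.11016949] top [ 0.41813871 -0.73136511  1.03984237] bbox [ 0.0452199  -0.73136511  0.52722425] [ 0.41813871 -0.11504641  1.03984237]
S y [ 31. 155.] top [ 0.41813871 -0.73136511  1.03984237] bbox [ 0.02567913 -0.73136511  0
[... 886 characters left out ...]
bbox [ 0.41813871 -0.73136511 -0.00371063] [ 0.76252666 -0.23266063  1.03984237]
S y [  8.83977901 306.23756906] top [ 0.41813871 -0.73136511  1.03984237] bbox [ 0.16041802 -0.73136511  0.60927203] [ 0.41813871 -0.49361274  1.03984237]
S y [  7.87134503 328.96491228] top [ 0.41813871 -0.73136511  1.03984237] bbox [ 0.16713532 -0.73136511  0.61203908] [ 0.41813871 -0.52748069  1.03984237]
S y [  3.33571429 367.91428571] top [ 0.18609203 -0.59123648  0.63691317] bbox [ 0.18070347 -0.60591057  0.63380522] [ 0.19107407 -0.57823178  0.63967146]
S g [322.14885496 322.6221374 ] top [ 0.64904862 -0.4057381   0.13191349] bbox [ 0.63142395 -0.42365396 -0.00186637] [ 0.70178151 -0.34196659  0.13911505]
```

View pics/side6.png

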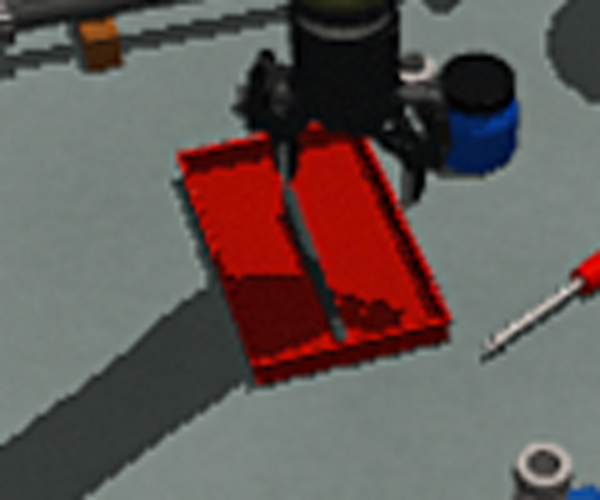

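The side crop shows the drift lying in the tray from (290,190) to (340,335), let go. I'm on to the chuck.

Call:
step_arm([
  [-0.1,0.07,-0.05,0.02],
  [-0.2,0.14,-0.1,0.04],
  [-0.3,0.21,-0.15,0.06],
  [-0.4,0.28,-0.2,0.08],
  [-0.5,0.35,-0.25,0.1],
  [-0.6,0.42,-0.35,0.12],
  [-0.7,0.49,-0.45,0.14],
  [-0.8,0.56,-0.55,0.16],
  [-0.9,0.63,-0.65,0.18],
  [-1,0.7,-0.75,0.2],
])

```text
time: 21.55
position: [0.534, 0.18, 0.1517]
eef_rot: [0.0, 0.913, 0.409, 0.0]
wrist_force: [-0.7, 0.9, -0.1]
gripper_width: 0.0852
```

```bash
python3 go.py .606 -.309 .16 48
```

```text
t 21.55 p [0.534  0.18   0.1517] psi 48.29 w 0.0852 F [-0.7  0.9 -0.1]
frac x,y,z,turn [-3.964e+00  4.739e+00 -1.040e-01  3.000e-03]
```

Call:
step_arm([
  [-0.08,0.1,-0.05,0],
  [-0.16,0.2,-0.1,0],
  [-0.25,0.3,-0.15,0],
  [-0.33,0.4,-0.2,0],
  [-0.41,0.5,-0.2,0],
  [-0.5,0.6,-0.2,0],
  [-0.58,0.7,-0.2,0],
  [-0.66,0.8,-0.2,0],
  [-0.74,0.9,-0.2,0],
  [-0.82,1,-0.2,0],
])

```text
time: 22.55
position: [0.5502, 0.0777, 0.1668]
eef_rot: [-0.0, 0.912, 0.41, -0.0]
wrist_force: [0.1, 0.0, 0.6]
gripper_width: 0.0854
```

Call:
step_arm([
  [-0.08,0.1,0,0],
  [-0.16,0.2,0,0],
  [-0.25,0.3,0,0],
  [-0.33,0.4,0,0],
  [-0.41,0.5,0,0],
  [-0.5,0.6,0,0],
  [-0.58,0.7,0,0],
  [-0.66,0.8,0,0],
  [-0.74,0.9,0,0],
  [-0.82,1,0,0],
])

```text
time: 23.55
position: [0.5666, -0.0244, 0.1669]
eef_rot: [0.0, 0.912, 0.41, -0.0]
wrist_force: [-0.3, -0.1, -0.3]
gripper_width: 0.0857
```

Call:
step_arm([
  [-0.08,0.1,0,0],
  [-0.16,0.2,0,0],
  [-0.25,0.3,0,0],
  [-0.33,0.4,0,0],
  [-0.41,0.5,0,0],
  [-0.5,0.6,0,0],
  [-0.58,0.7,0,0],
  [-0.66,0.8,0,0],
  [-0.74,0.9,0,0],
  [-0.82,1,0,0],
])

```text
time: 24.55
position: [0.5829, -0.1266, 0.1669]
eef_rot: [0.0, 0.912, 0.41, 0.0]
wrist_force: [-0.4, -0.5, -0.6]
gripper_width: 0.0854
```

Call:
step_arm([
  [-0.08,0.1,0,0],
  [-0.16,0.2,0,0],
  [-0.25,0.3,0,0],
  [-0.33,0.4,0,0],
  [-0.41,0.5,0,0],
  [-0.5,0.6,0,0],
  [-0.58,0.7,0,0],
  [-0.66,0.8,0,0],
  [-0.74,0.9,0,0],
  [-0.82,1,0,0],
])

```text
time: 25.55
position: [0.5993, -0.2287, 0.1669]
eef_rot: [0.0, 0.912, 0.41, -0.0]
wrist_force: [0.3, -0.1, -0.6]
gripper_width: 0.0851
```

```bash
python3 go.py .606 -.309 .093 48
```

```text
t 25.55 p [ 0.5993 -0.2287  0.1669] psi 48.43 w 0.0851 F [ 0.3 -0.1 -0.6]
frac x,y,z,turn [-0.695  0.729  0.924  0.005]
```

Call:
step_arm([
  [-0.15,0.15,0,0],
  [-0.3,0.3,0,0],
  [-0.45,0.45,0,0],
  [-0.6,0.6,0,0],
  [-0.695,0.73,0,0],
  [-0.695,0.73,0.05,0],
  [-0.695,0.73,0.25,0],
  [-0.695,0.73,0.5,0],
  [-0.695,0.73,0.75,0],
  [-0.695,0.73,0.98,0],
])

```text
time: 26.55
position: [0.6055, -0.306, 0.0861]
eef_rot: [-0.001, 0.912, 0.411, -0.0]
wrist_force: [0.2, 0.6, -0.4]
gripper_width: 0.0854
```

```bash
python3 go.py .606 -.309 .087 48; python3 - <<'E'
from h import *
n='side'
p,d=ctrl.read_camera(n); u,v=map(int,proj(n,[.6,-.3,.1]))
cv2.imwrite(f'pics/side7.png',cv2.resize(p[v-50:v+50,u-60:u+60,::-1],None,fx=5,fy=5,interpolation=cv2.INTER_CUBIC)); print(n,u-60,v-50)
E
```

```text
t 26.55 p [ 0.6055 -0.306   0.0861] psi 48.56 w 0.0854 F [ 0.2  0.6 -0.4]
frac x,y,z,turn [-0.024  0.029 -0.011  0.007]
side 234 237
```

View pics/side7.png

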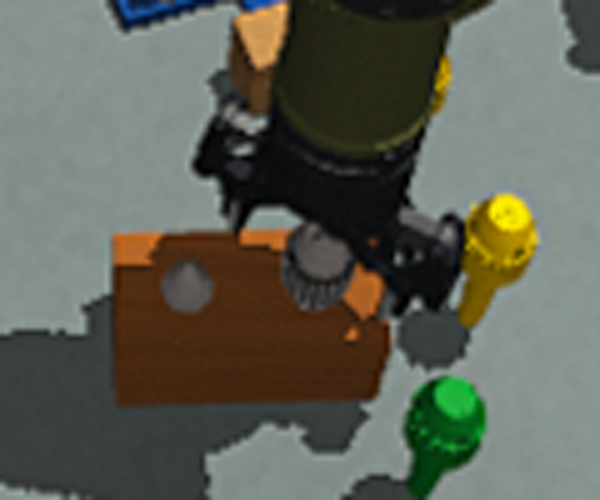

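The dark chuck at (315,265) sits midway between the fingers at (240,215) and (400,300). The dead centre at (187,287), yellow and green are all clear. Closing.

Call:
step_arm([
  [-0.02,0.03,0,0],
  [-0.02,0.03,0,0],
  [-0.02,0.03,0,0],
  [-0.02,0.03,0,0],
  [-0.02,0.03,0,0],
  [-0.02,0.03,0,0],
  [-0.02,0.03,0,0],
  [-0.02,0.03,0,0],
  [-0.02,0.03,0,0],
  [-0.02,0.03,0,0],
], fingers=1)

```text
time: 27.6
position: [0.6074, -0.311, 0.0901]
eef_rot: [0.001, 0.912, 0.41, 0.001]
wrist_force: [-1.5, 1.2, 5.9]
gripper_width: 0.0366
```

```bash
python3 go.py .600 -.0265 .235 48
```

```text
t 27.6 p [ 0.6074 -0.311   0.0901] psi 48.44 w 0.0366 F [-1.5  1.2  5.9]
frac x,y,z,turn [ 2.6   -2.428 -1.811  0.005]
```

Call:
step_arm([
  [0,0,-0.08,0],
  [0,0,-0.2,0],
  [0,0,-0.35,0],
  [0,0,-0.5,0],
  [0,0,-0.65,0],
  [0,0,-0.8,0],
  [0,0,-0.92,0],
  [0,0,-1,0],
  [0.1,-0.1,-1,0],
  [0.22,-0.2,-1,0],
])

```text
time: 28.6
position: [0.6058, -0.2866, 0.1681]
eef_rot: [-0.0, 0.912, 0.41, -0.0]
wrist_force: [-0.2, 0.6, -5.0]
gripper_width: 0.0369
```

Call:
step_arm([
  [0.1,-0.09,-0.1,0],
  [0.2,-0.18,-0.2,0],
  [0.3,-0.28,-0.3,0],
  [0.4,-0.37,-0.4,0],
  [0.5,-0.46,-0.5,0],
  [0.6,-0.56,-0.6,0],
  [0.7,-0.65,-0.7,0],
  [0.8,-0.74,-0.8,0],
  [0.9,-0.84,-0.9,0],
  [1,-0.93,-0.95,0],
])

```text
time: 29.6
position: [0.6041, -0.1771, 0.2457]
eef_rot: [0.0, 0.912, 0.41, 0.0]
wrist_force: [0.5, -0.1, -4.5]
gripper_width: 0.0364
```

```bash
python3 go.py .600 -.0265 .242 48
```

```text
t 29.6 p [ 0.6041 -0.1771  0.2457] psi 48.44 w 0.0364 F [ 0.5 -0.1 -4.5]
frac x,y,z,turn [ 1.375 -1.287  0.046  0.005]
```

Call:
step_arm([
  [0.12,-0.11,0,0],
  [0.24,-0.22,0,0],
  [0.36,-0.33,0,0],
  [0.48,-0.45,0,0],
  [0.6,-0.56,0,0],
  [0.72,-0.67,0,0],
  [0.84,-0.78,0,0],
  [0.93,-0.87,0,0],
  [1,-0.93,0,0],
  [1,-0.93,0,0],
])

```text
time: 30.6
position: [0.6013, -0.0671, 0.2446]
eef_rot: [-0.0, 0.912, 0.411, 0.0]
wrist_force: [0.1, -0.1, -4.1]
gripper_width: 0.0367
```

```bash
python3 go.py .600 -.0265 .242 48; python3 - <<'E'
from h import *
s=ctrl.observe()['position']
for n in ['side','top']:
    p,d=ctrl.read_camera(n); np.savez(n+'8.npz',p=p,d=d)
    u,v=map(int,proj(n,[s[0],s[1],.2]))
    cv2.imwrite(f'pics/{n}8.png',cv2.resize(p[v-50:v+70,u-60:u+60,::-1],None,fx=5,fy=5,interpolation=cv2.INTER_CUBIC)); print(n,u-60,v-50)
    for z in [.2457-.014-.070, .2457-.014, .2457]: print(z,proj(n,[s[0],s[1],z]))
    print('mouth',proj(n,[.6,-.0265,.143]))
E
python3 -c "
import cv2,numpy as np
cv2.imwrite('pics/c8.png',cv2.resize(np.hstack([cv2.imread('pics/side8.png'),cv2.imread('pics/top8.png')]),(800,400)))"
```

```text
t 30.6 p [ 0.6013 -0.0671  0.2446] psi 48.55 w 0.0367 F [ 0.1 -0.1 -4.1]
frac x,y,z,turn [ 0.37  -0.348  0.032  0.006]
side 221 148
0.16169999999999998 (np.float64(280.2415108720826), np.float64(206.5421553841751))
0.2317 (np.float64(281.79138398515767), np.float64(191.4669082633962))
0.2457 (np.float64(282.120524582169), np.float64(188.26543596507202))
mouth (np.float64(277.00967790800223), np.float64(200.06598493673127))
top 238 104
0.16169999999999998 (np.float64(296.9712019530907), np.float64(156.87725961036847))
0.2317 (np.float64(300.1560298534849), np.float64(152.45511349347723))
0.2457 (np.float64(300.85106689589855), np.float64(151.4900518153172))
mouth (np.float64(281.30287639761957), np.float64(158.40797638006705))
```

View pics/side8.png

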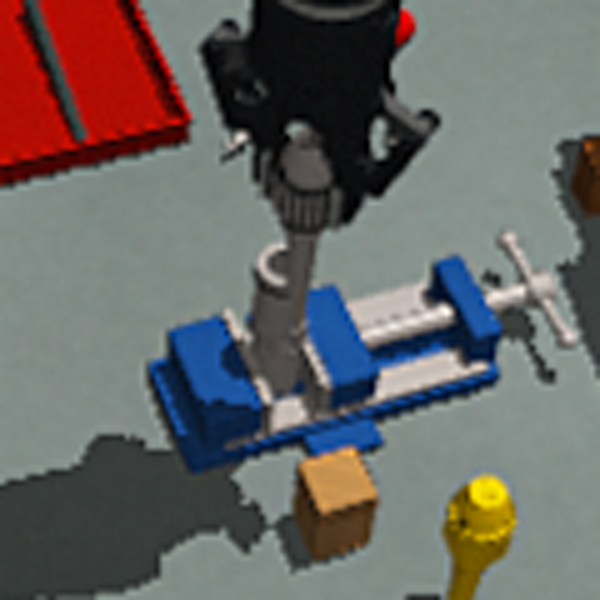

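The side crop shows the chuck hanging upright with its collar at (305,228), within 1 px of where the TCP predicts, and the mouth at (272,268). I'll centre over the mouth and lower.

```bash
python3 go.py .5993 -.0268 .178 48
```

```text
t 30.7 p [ 0.6012 -0.0694  0.2445] psi 48.41 w 0.0361 F [-0.2 -0.1 -4.5]
frac x,y,z,turn [ 0.382 -0.371  0.831  0.005]
```

Call:
step_arm([
  [0.1,-0.1,0,0],
  [0.2,-0.19,0,0],
  [0.3,-0.29,0,0],
  [0.38,-0.37,0,0],
  [0.38,-0.37,0.05,0],
  [0.38,-0.37,0.2,0],
  [0.38,-0.37,0.4,0],
  [0.38,-0.37,0.6,0],
  [0.38,-0.37,0.75,0],
  [0.38,-0.37,0.82,0],
])

```text
time: 31.7
position: [0.6009, -0.0272, 0.178]
eef_rot: [0.001, 0.912, 0.41, 0.002]
wrist_force: [4.9, -0.8, 0.4]
gripper_width: 0.0365
```

```bash
python3 go.py .5993 -.0268 .168 48; python3 - <<'E'
from h import *
s=ctrl.observe()['position']
for n in ['side']:
    p,d=ctrl.read_camera(n); np.savez(n+'9.npz',p=p,d=d)
    u,v=map(int,proj(n,[.6,-.03,.16]))
    cv2.imwrite(f'pics/{n}9.png',cv2.resize(p[v-35:v+35,u-40:u+40,::-1],None,fx=8,fy=8,interpolation=cv2.INTER_CUBIC)); print(n,u-40,v-35)
E
python3 go.py .5993 -.0268 .168 48
```

```text
t 31.7 p [ 0.6009 -0.0272  0.178 ] psi 48.39 w 0.0365 F [ 4.9 -0.8  0.4]
frac x,y,z,turn [-0.009 -0.019  0.126  0.004]
side 237 162
t 31.75 p [ 0.6007 -0.0273  0.1775] psi 48.39 w 0.0364 F [ 5.8 -0.6 -6.6]
frac x,y,z,turn [-0.007 -0.018  0.119  0.005]
```

View pics/side9.png

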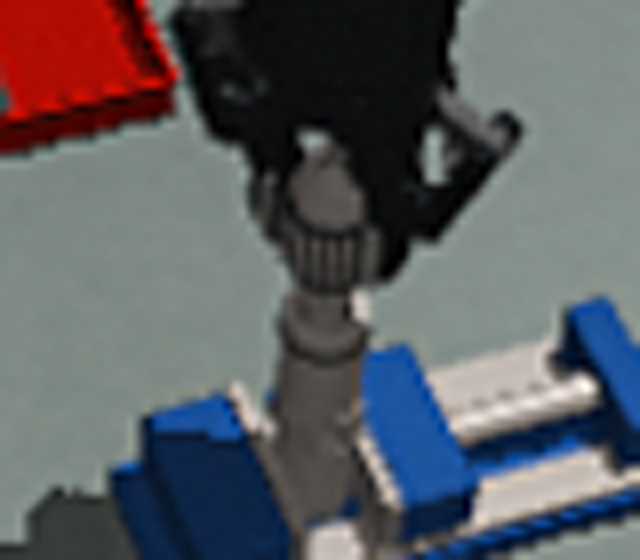

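The side crop shows the arbor in the mouth at (325,320), with the collar still clear of the rim. The sideways force says the socket axis lies slightly toward +x, so I'll correct that and ease down.

Call:
step_arm([
  [0.025,0.028,0,0],
  [0.025,0.028,0,0],
  [0.025,0.028,0.01,0],
  [0.025,0.028,0.02,0],
  [0.025,0.028,0.03,0],
  [0.025,0.028,0.04,0],
  [0.025,0.028,0.05,0],
  [0.025,0.028,0.06,0],
  [0.025,0.028,0.06,0],
  [0.025,0.028,0.06,0],
])

```text
time: 32.75
position: [0.6022, -0.0268, 0.174]
eef_rot: [0.0, 0.912, 0.41, -0.0]
wrist_force: [-0.3, -2.6, -4.2]
gripper_width: 0.0362
```

```bash
python3 go.py .6013 -.0268 .168 48;python3 - <<'E'
from h import *
for n in ['side']:
    p,d=ctrl.read_camera(n); np.savez(n+'10.npz',p=p,d=d)
    u,v=map(int,proj(n,[.6,-.03,.16]))
    cv2.imwrite(f'pics/{n}10.png',cv2.resize(p[v-35:v+35,u-40:u+40,::-1],None,fx=8,fy=8,interpolation=cv2.INTER_CUBIC)); print(n,u-40,v-35)
E
python3 go.py .6013 -.0268 .168 48
```

```text
t 32.75 p [ 0.6022 -0.0268  0.174 ] psi 48.42 w 0.0362 F [-0.3 -2.6 -4.2]
frac x,y,z,turn [-0.007 -0.008  0.075  0.005]
side 237 162
t 32.8 p [ 0.6022 -0.0268  0.174 ] psi 48.42 w 0.0365 F [ 0.  -3.3 -4.4]
frac x,y,z,turn [-0.007 -0.008  0.075  0.005]
```

View pics/side10.png

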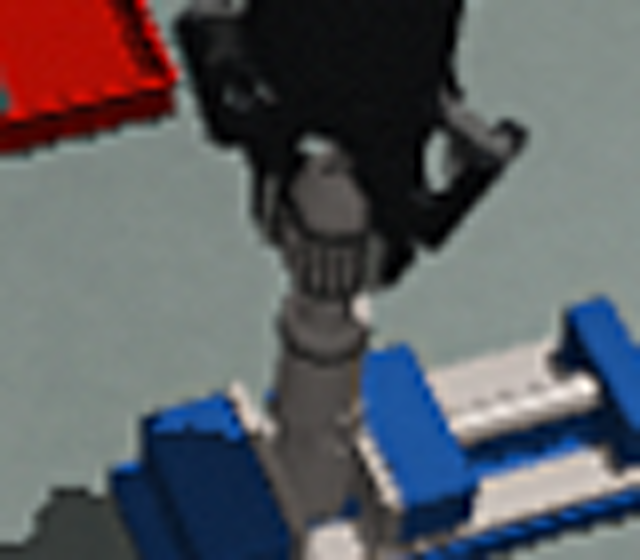

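Call:
step_arm([
  [-0.014,0.012,0,0],
  [-0.014,0.012,0.01,0],
  [-0.014,0.012,0.02,0],
  [-0.014,0.012,0.03,0],
  [-0.014,0.012,0.04,0],
  [-0.014,0.012,0.05,0],
  [-0.014,0.012,0.06,0],
  [-0.014,0.012,0.07,0],
  [-0.014,0.012,0.075,0],
  [-0.014,0.012,0.075,0],
])

```text
time: 33.8
position: [0.6021, -0.0276, 0.168]
eef_rot: [-0.0, 0.912, 0.41, 0.0]
wrist_force: [-0.4, 1.1, -4.9]
gripper_width: 0.0367
```

```bash
python3 go.py .6013 -.0268 .168 48
```

```text
t 33.8 p [ 0.6021 -0.0276  0.168 ] psi 48.45 w 0.0367 F [-0.4  1.1 -4.9]
frac x,y,z,turn [ 0.001 -0.015  0.     0.005]
```

Call:
step_arm([
  [0,0,0.006,0],
  [0,0,0.012,0],
  [0,0,0.018,0],
  [0,0,0.024,0],
  [0,0,0.03,0],
  [0,0,0.036,0],
  [0,0,0.042,0],
  [0,0,0.048,0],
  [0,0,0.048,0],
  [0,0,0.048,0],
])

```text
time: 34.8
position: [0.6022, -0.0276, 0.1645]
eef_rot: [-0.0, 0.912, 0.41, 0.0]
wrist_force: [-2.3, 2.1, 0.3]
gripper_width: 0.0365
```

```bash
python3 go.py .6013 -.0268 .168 48; python3 - <<'E'
from h import *
for n in ['side']:
    p,d=ctrl.read_camera(n); np.savez(n+'11.npz',p=p,d=d)
    u,v=map(int,proj(n,[.6,-.03,.16]))
    cv2.imwrite(f'pics/{n}11.png',cv2.resize(p[v-35:v+35,u-40:u+40,::-1],None,fx=8,fy=8,interpolation=cv2.INTER_CUBIC)); print(n,u-40,v-35)
E
```

```text
t 34.8 p [ 0.6022 -0.0276  0.1645] psi 48.44 w 0.0365 F [-2.3  2.1  0.3]
frac x,y,z,turn [-0.    -0.015 -0.043  0.005]
side 237 162
```

View pics/side11.png

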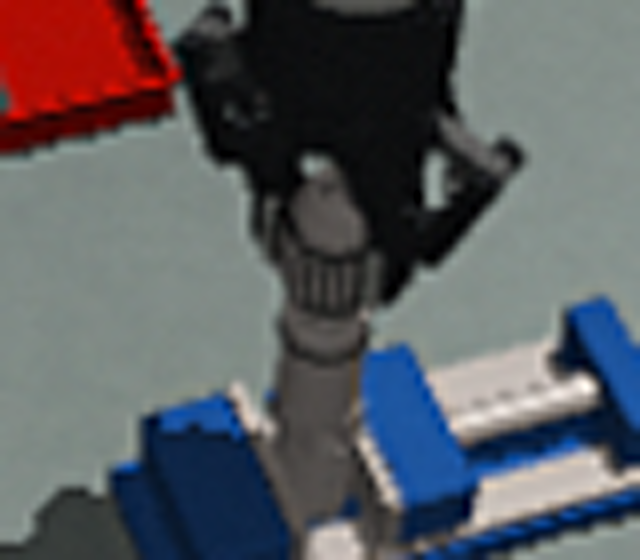

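The weight has passed to the socket (vertical force went from -4.9 to +0.3 N), with the collar about 7 mm above the rim. Releasing.

Call:
step_arm([
  [0,0,0,0],
  [0,0,0,0],
  [0,0,0,0],
  [0,0,0,0],
  [0,0,0,0],
  [0,0,-0.15,0],
  [0,0,-0.35,0],
  [0,0,-0.55,0],
  [0,0,-0.75,0],
  [0,0,-0.9,0],
], fingers=0)

```text
time: 35.85
position: [0.6029, -0.0278, 0.2389]
eef_rot: [0.001, 0.912, 0.41, 0.001]
wrist_force: [0.6, 0.5, 0.3]
gripper_width: 0.0852
```

```bash
python3 go.py .6205 -.1341 .16 101; python3 - <<'E'
from h import *
for n in ['side']:
    p,d=ctrl.read_camera(n); np.savez(n+'12.npz',p=p,d=d)
    u,v=map(int,proj(n,[.6,-.05,.16]))
    cv2.imwrite(f'pics/{n}12.png',cv2.resize(p[v-45:v+45,u-50:u+50,::-1],None,fx=6,fy=6,interpolation=cv2.INTER_CUBIC)); print(n,u-50,v-45)
    P=cloud(n,d); z=P[...,2]
    m=(z>.15)&(np.hypot(P[...,0]-.6,P[...,1]+.028)<.03)&(z<.235); Q=P[m]; print(np.percentile(Q[:,2],[50,95,99]),Q[Q[:,2]>.208].mean(0))
E
```

```text
t 35.85 p [ 0.6029 -0.0278  0.2389] psi 48.43 w 0.0852 F [0.6 0.5 0.3]
frac x,y,z,turn [-0.848  1.046  0.987 -0.612]
side 228 157
[0.19453276 0.2150863  0.21728048] [ 0.59888184 -0.02999335  0.21346686]
```

View pics/side12.png

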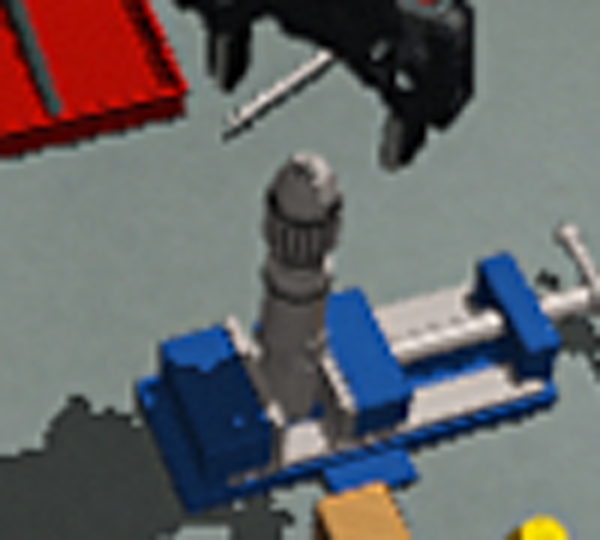

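The side crop shows the chuck standing alone in the socket. Its nose is near z .216, so the collar is about 7 mm above the rim. I'm fetching the block.

Call:
step_arm([
  [-0.12,0.14,0,-0.06],
  [-0.24,0.28,0,-0.13],
  [-0.36,0.42,0,-0.21],
  [-0.48,0.57,0,-0.29],
  [-0.6,0.72,0,-0.37],
  [-0.72,0.87,0,-0.45],
  [-0.85,1,0.1,-0.53],
  [-0.85,1,0.3,-0.6],
  [-0.85,1,0.55,-0.612],
  [-0.85,1,0.8,-0.612],
])

```text
time: 36.9
position: [0.6169, -0.1322, 0.1718]
eef_rot: [0.0, 0.636, 0.772, 0.0]
wrist_force: [1.0, -0.4, -0.0]
gripper_width: 0.0855
```

```bash
python3 go.py .6205 -.1341 .08 101; python3 - <<'E'
from m import *
n='side'; d=np.load('side12.npz'); P=cloud(n,d['d']); x,y,z=P[...,0],P[...,1],P[...,2]
m=(z>0.055)&(z<0.068)&(abs(x-.62)<.04)&(abs(y+.134)<.04)
print('block',m.sum(),cv2.minAreaRect(P[m][:,:2].astype(np.float32)),P[m].mean(0))
E
```

```text
t 36.9 p [ 0.6169 -0.1322  0.1718] psi 101.03 w 0.0855 F [ 1.  -0.4 -0. ]
frac x,y,z,turn [-0.032  0.039  1.147  0.   ]
block 151 ((0.617398202419281, -0.13726890087127686), (0.04005484655499458, 0.041022904217243195), 7.212935924530029) [ 0.61787082 -0.13840424  0.06052075]
```

Call:
step_arm([
  [-0.03,0.04,0.2,0],
  [-0.03,0.04,0.4,0],
  [-0.03,0.04,0.55,0],
  [-0.03,0.04,0.7,0],
  [-0.03,0.04,0.8,0],
  [-0.03,0.04,0.9,0],
  [-0.03,0.04,1,0],
  [-0.03,0.04,1,0],
  [-0.03,0.04,1,0],
  [-0.03,0.04,1,0],
])

```text
time: 37.9
position: [0.621, -0.1337, 0.0928]
eef_rot: [0.0, 0.636, 0.772, 0.0]
wrist_force: [-0.1, 0.1, 0.5]
gripper_width: 0.0853
```

Call:
step_arm([
  [0,0,0.2,0],
  [0,0,0.4,0],
  [0,0,0.55,0],
  [0,0,0.7,0],
  [0,0,0.8,0],
  [0,0,0.87,0],
  [0,0,0.92,0],
  [0,0,0.95,0],
  [0,0,0.95,0],
  [0,0,0.95,0],
])

```text
time: 38.9
position: [0.6209, -0.1337, 0.0167]
eef_rot: [0.0, 0.636, 0.772, 0.0]
wrist_force: [-0.4, 1.4, 0.2]
gripper_width: 0.0852
```

```bash
python3 go.py .6205 -.1341 .0138 101
```

```text
t 38.9 p [ 0.6209 -0.1337  0.0167] psi 101.03 w 0.0852 F [-0.4  1.4  0.2]
frac x,y,z,turn [-0.004 -0.005  0.036  0.   ]
```

Call:
step_arm([
  [0,0,0,0],
  [0,0,0,0],
  [0,0,0,0],
  [0,0,0,0],
  [0,0,0,0],
  [0,0,0,0],
  [0,0,-0.1,0],
  [0,0,-0.25,0],
  [0,0,-0.45,0],
  [0,0,-0.65,0],
], fingers=1)

```text
time: 39.9
position: [0.6208, -0.1336, 0.07]
eef_rot: [0.0, 0.636, 0.772, 0.0]
wrist_force: [0.7, 0.3, -1.3]
gripper_width: 0.0397
```

Call:
step_arm([
  [0,0,-0.12,0],
  [0,0,-0.24,0],
  [0,0,-0.36,0],
  [0,0,-0.48,0],
  [0.05,0,-0.6,0],
  [0.1,0,-0.7,0],
  [0.15,0,-0.8,0],
  [0.2,0,-0.9,0],
  [0.25,0,-1,0],
  [0.3,0,-1,0],
])

```text
time: 40.9
position: [0.6167, -0.1096, 0.1498]
eef_rot: [0.001, 0.636, 0.772, 0.0]
wrist_force: [0.2, 0.4, -1.0]
gripper_width: 0.0391
```

Call:
step_arm([
  [0,0,-0.15,0],
  [0,0,-0.3,0],
  [0,0,-0.45,0],
  [0,0,-0.6,0],
  [0,0,-0.75,0],
  [0,0,-0.9,0],
  [0,0,-1,0],
  [0,0,-1,0],
  [0,0,-1,0],
  [0,0,-1,0],
])

```text
time: 41.9
position: [0.6155, -0.11, 0.2274]
eef_rot: [-0.001, 0.636, 0.772, -0.0]
wrist_force: [0.2, 0.4, 0.0]
gripper_width: 0.0395
```

```bash
python3 go.py .6015 -.0275 .25 101
```

```text
t 41.9 p [ 0.6155 -0.11    0.2274] psi 101.03 w 0.0395 F [0.2 0.4 0. ]
frac x,y,z,turn [ 1.046  0.026 -0.282  0.   ]
```

Call:
step_arm([
  [0,0,-0.15,0],
  [0,0,-0.3,0],
  [0.12,0,-0.32,0],
  [0.25,0,-0.32,0],
  [0.4,0.01,-0.32,0],
  [0.55,0.02,-0.32,0],
  [0.7,0.02,-0.32,0],
  [0.85,0.02,-0.32,0],
  [0.97,0.02,-0.32,0],
  [1,0.02,-0.32,0],
])

```text
time: 42.9
position: [0.6019, -0.0291, 0.254]
eef_rot: [-0.0, 0.635, 0.773, 0.0]
wrist_force: [-0.1, -0.5, -0.9]
gripper_width: 0.0395
```

```bash
python3 - <<'E'
from h import *
for n in ['side']:
    p,d=ctrl.read_camera(n); np.savez(n+'13.npz',p=p,d=d)
    u,v=map(int,proj(n,[.6,-.03,.2]))
    cv2.imwrite(f'pics/{n}13.png',cv2.resize(p[v-40:v+40,u-50:u+50,::-1],None,fx=6,fy=6,interpolation=cv2.INTER_CUBIC)); print(n,u-50,v-40)
E
python3 go.py .6015 -.0275 .20 101
```

```text
side 228 148
t 42.95 p [ 0.602  -0.0297  0.254 ] psi 101.13 w 0.0397 F [ 0.1  0.  -1.2]
frac x,y,z,turn [ 0.029 -0.001  0.675  0.002]
```

View pics/side13.png

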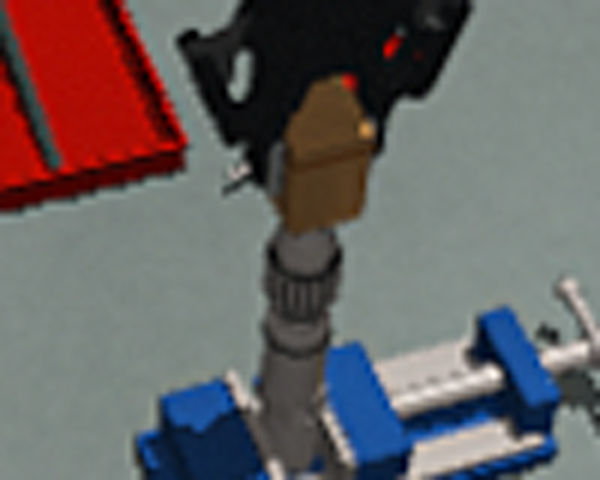

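The block hangs over the nose: its bottom face is at crop (320,215) and the nose at (305,235). Pressing down slowly.

Call:
step_arm([
  [0.03,0,0.1,0],
  [0.03,0,0.18,0],
  [0.03,0,0.23,0],
  [0.03,0,0.26,0],
  [0.03,0,0.29,0],
  [0.03,0,0.32,0],
  [0.03,0,0.34,0],
  [0.03,0,0.36,0],
  [0.03,0,0.37,0],
  [0.03,0,0.37,0],
])

```text
time: 43.95
position: [0.603, -0.0291, 0.2273]
eef_rot: [0.002, 0.636, 0.772, 0.001]
wrist_force: [-2.0, 0.1, 11.0]
gripper_width: 0.0392
```

```bash
python3 - <<'E'
from h import *
for n in ['side']:
    p,d=ctrl.read_camera(n); np.savez(n+'14.npz',p=p,d=d)
    u,v=map(int,proj(n,[.6,-.03,.18]))
    cv2.imwrite(f'pics/{n}14.png',cv2.resize(p[v-35:v+35,u-40:u+40,::-1],None,fx=8,fy=8,interpolation=cv2.INTER_CUBIC)); print(n,u-40,v-35)
E
python3 go.py .6015 -.0275 .2245 101
```

```text
side 237 158
t 44.0 p [ 0.603  -0.0291  0.2273] psi 101.0 w 0.0398 F [-2.1 -0.8  9.3]
frac x,y,z,turn [ 0.024 -0.014  0.035  0.   ]
```

View pics/side14.png

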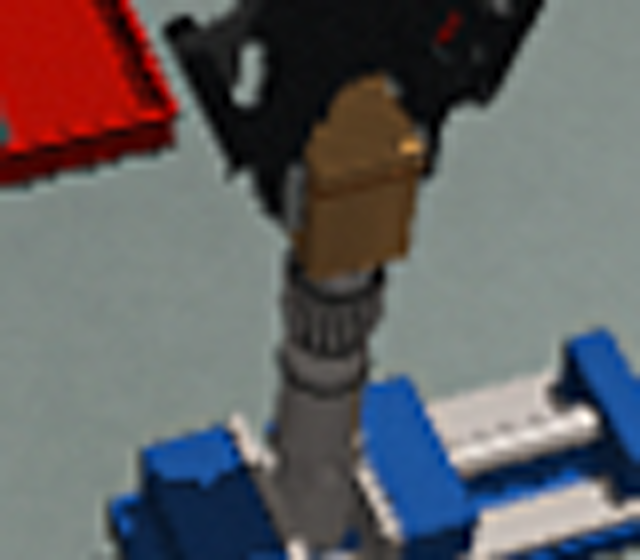

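Call:
step_arm([
  [0,0,0.01,0],
  [0,0,0.02,0],
  [0,0,0.03,0],
  [0,0,0.04,0],
  [0,0,0.05,0],
  [0,0,0.06,0],
  [0,0,0.065,0],
  [0,0,0.065,0],
  [0,0,0.065,0],
  [0,0,0.065,0],
])

```text
time: 45.0
position: [0.6035, -0.0291, 0.2257]
eef_rot: [0.003, 0.636, 0.772, 0.001]
wrist_force: [-7.8, -0.1, 24.0]
gripper_width: 0.0393
```

```bash
python3 - <<'E'
from h import *
for n in ['side']:
    p,d=ctrl.read_camera(n); np.savez(n+'15.npz',p=p,d=d)
    u,v=map(int,proj(n,[.6,-.03,.18]))
    cv2.imwrite(f'pics/{n}15.png',cv2.resize(p[v-35:v+35,u-40:u+40,::-1],None,fx=8,fy=8,interpolation=cv2.INTER_CUBIC)); print(n,u-40,v-35)
E
python3 go.py .6015 -.0275 .2245 101
```

```text
side 237 158
t 45.05 p [ 0.6035 -0.0291  0.2257] psi 100.99 w 0.0392 F [-7.1 -0.7 24.8]
frac x,y,z,turn [ 0.025 -0.021  0.015 -0.   ]
```

View pics/side15.png

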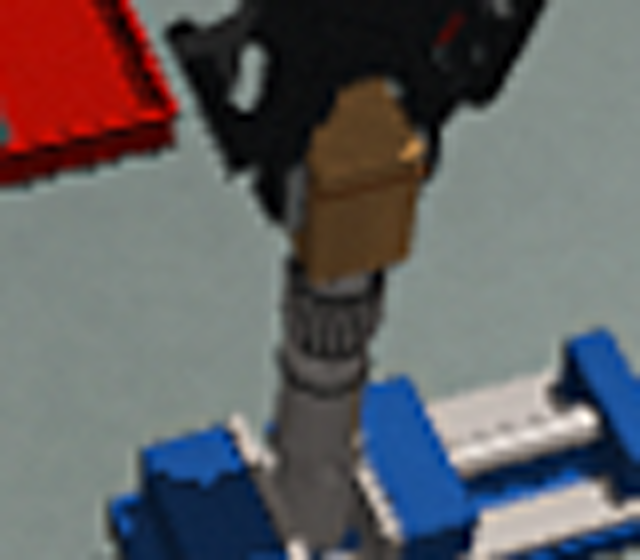

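Call:
step_arm([
  [0,0,0.01,0],
  [0,0,0.02,0],
  [0,0,0.03,0],
  [0,0,0.035,0],
  [0,0,0.035,0],
  [0,0,0.035,0],
  [0,0,0,0],
  [0,0,-0.06,0],
  [0,0,-0.2,0],
  [0,0,-0.4,0],
])

```text
time: 46.05
position: [0.601, -0.029, 0.2505]
eef_rot: [-0.001, 0.636, 0.772, -0.001]
wrist_force: [0.0, 0.7, -1.1]
gripper_width: 0.0393
```

Call:
step_arm([
  [-0.1,0,0,0],
  [-0.2,0,0,0],
  [-0.3,0,0,0],
  [-0.4,0,0,0],
  [-0.5,0,0,0],
  [-0.6,0,0,0],
  [-0.7,0,0,0],
  [-0.8,0,0,0],
  [-0.9,0,0,0],
  [-1,0,0,0],
])

```text
time: 47.05
position: [0.6172, -0.108, 0.2511]
eef_rot: [0.0, 0.636, 0.772, -0.0]
wrist_force: [0.2, -0.4, -1.0]
gripper_width: 0.0393
```

```bash
python3 go.py .6205 -.1341 .02 101; python3 - <<'E'
from h import *
for n in ['side','top']:
    p,d=ctrl.read_camera(n); np.savez(n+'16.npz',p=p,d=d)
    u,v=map(int,proj(n,[.6,-.03,.18]))
    cv2.imwrite(f'pics/{n}16.png',cv2.resize(p[v-35:v+35,u-40:u+40,::-1],None,fx=8,fy=8,interpolation=cv2.INTER_CUBIC)); print(n,u-40,v-35)
    for f in ([n+'12.npz'] if n=='side' else [])+[n+'16.npz']:
        P=cloud(n,np.load(f)['d']); z=P[...,2]
        m=(z>.15)&(np.hypot(P[...,0]-.6,P[...,1]+.028)<.03)&(z<.235); Q=P[m]; h=np.percentile(Q[:,2],97);print(f,h,Q[Q[:,2]>h-.004].mean(0))
E
```

```text
t 47.05 p [ 0.6172 -0.108   0.2511] psi 101.03 w 0.0393 F [ 0.2 -0.4 -1. ]
frac x,y,z,turn [-0.328 -0.022  2.888  0.   ]
side 237 158
side12.npz 0.21611971339594924 [ 0.59906172 -0.02972357  0.21449554]
side16.npz 0.20915436020533504 [ 0.5993529  -0.02115679  0.20868119]
top 243 121
top16.npz 0.21054092360545645 [ 0.60262998 -0.02503048  0.20858668]
```

View pics/side16.png

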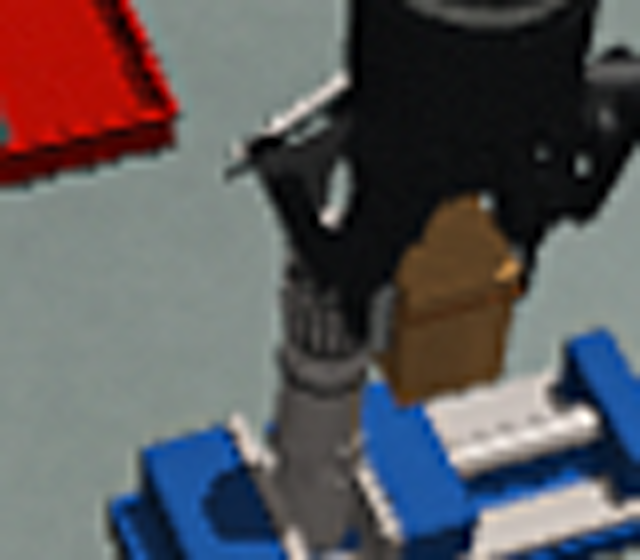

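The nose now reads z .209 in both views (it was .216), which is the collar-on-rim height, and it's centred over the mouth. Now I put the block down.

Call:
step_arm([
  [-0.1,0,0,0],
  [-0.2,0,0.1,0],
  [-0.3,0,0.2,0],
  [-0.36,0,0.3,0],
  [-0.36,0,0.42,0],
  [-0.36,0,0.54,0],
  [-0.36,0,0.66,0],
  [-0.36,0,0.78,0],
  [-0.36,0,0.9,0],
  [-0.36,0,1,0],
])

```text
time: 48.15
position: [0.6223, -0.1354, 0.1701]
eef_rot: [-0.0, 0.636, 0.772, -0.0]
wrist_force: [-0.6, 0.1, -0.6]
gripper_width: 0.0394
```

Call:
step_arm([
  [0,0,0.1,0],
  [0,0,0.2,0],
  [0,0,0.3,0],
  [0,0,0.4,0],
  [0,0,0.5,0],
  [0,0,0.6,0],
  [0,0,0.7,0],
  [0,0,0.8,0],
  [0,0,0.9,0],
  [0,0,1,0],
])

```text
time: 49.15
position: [0.6226, -0.1357, 0.0904]
eef_rot: [0.0, 0.636, 0.772, -0.0]
wrist_force: [-0.6, -0.2, -0.6]
gripper_width: 0.0395
```

```bash
python3 go.py .6205 -.1341 .0167 101
```

```text
t 49.15 p [ 0.6226 -0.1357  0.0904] psi 101.03 w 0.0395 F [-0.6 -0.2 -0.6]
frac x,y,z,turn [ 0.024 -0.022  0.921  0.   ]
```

Call:
step_arm([
  [0,0,0.12,0],
  [0,0,0.24,0],
  [0,0,0.36,0],
  [0,0,0.48,0],
  [0,0,0.6,0],
  [0,0,0.72,0],
  [0,0,0.8,0],
  [0,0,0.87,0],
  [0,0,0.91,0],
  [0,0,0.92,0],
])

```text
time: 50.15
position: [0.6225, -0.1356, 0.0171]
eef_rot: [-0.0, 0.636, 0.772, -0.0]
wrist_force: [-1.2, -0.3, -0.7]
gripper_width: 0.0395
```

```bash
python3 go.py .6205 -.1341 .0167 101
```

```text
t 50.15 p [ 0.6225 -0.1356  0.0171] psi 101.03 w 0.0395 F [-1.2 -0.3 -0.7]
frac x,y,z,turn [ 0.024 -0.02   0.006  0.   ]
```

Call:
step_arm([
  [0,0,0.008,0],
  [0,0,0.008,0],
  [0,0,0.008,0],
  [0,0,0.008,0],
  [0,0,0.008,0],
  [0,0,-0.15,0],
  [0,0,-0.4,0],
  [0,0,-0.6,0],
  [0,0,-0.8,0],
  [0,0,-1,0],
], fingers=0)

```text
time: 51.15
position: [0.6227, -0.1357, 0.0991]
eef_rot: [0.0, 0.636, 0.772, 0.0]
wrist_force: [0.3, 1.0, 0.7]
gripper_width: 0.0855
```

Call:
step_arm([
  [-0.05,0,-0.1,0],
  [-0.1,0,-0.2,0],
  [-0.15,0,-0.3,0],
  [-0.2,0,-0.4,0],
  [-0.3,0,-0.5,0],
  [-0.4,0,-0.6,0],
  [-0.5,0,-0.7,0],
  [-0.6,0,-0.8,0],
  [-0.6,0,-0.9,0],
  [-0.6,0,-1,0],
])

```text
time: 52.15
position: [0.6317, -0.1829, 0.178]
eef_rot: [-0.0, 0.636, 0.772, 0.0]
wrist_force: [-0.2, 0.3, -0.3]
gripper_width: 0.0851
```

```bash
python3 go.py .6 -.13 .2 101; python3 - <<'E'
from h import *
for n in ['side','top']:
    p,d=ctrl.read_camera(n); np.savez(n+'17.npz',p=p,d=d)
    if n=='side': cv2.imwrite(f'pics/{n}17.png',cv2.resize(p[:,:,::-1],(800,600),interpolation=cv2.INTER_CUBIC))
    P=cloud(n,d); x,y,z=P[...,0],P[...,1],P[...,2]
    m=(z>.15)&(np.hypot(x-.6,y+.028)<.03)&(z<.235); Q=P[m]; h=np.percentile(Q[:,2],97);print(n,h,Q[Q[:,2]>h-.004].mean(0))
    m=(z>0.055)&(z<0.068)&(abs(x-.62)<.04)&(abs(y+.136)<.04); print('block',m.sum(),P[m].mean(0) if m.any() else None)
E
```

```text
t 52.15 p [ 0.6317 -0.1829  0.178 ] psi 101.0 w 0.0851 F [-0.2  0.3 -0.3]
frac x,y,z,turn [ 0.724 -0.263 -0.275  0.   ]
side 0.2095782509123084 [ 0.60133895 -0.02834609  0.20834528]
block 149 [ 0.61945347 -0.14001706  0.06035296]
top 0.21066212557309053 [ 0.60318639 -0.02489424  0.20903094]
block 185 [ 0.62219456 -0.1356453   0.0612461 ]
```

View pics/side17.png

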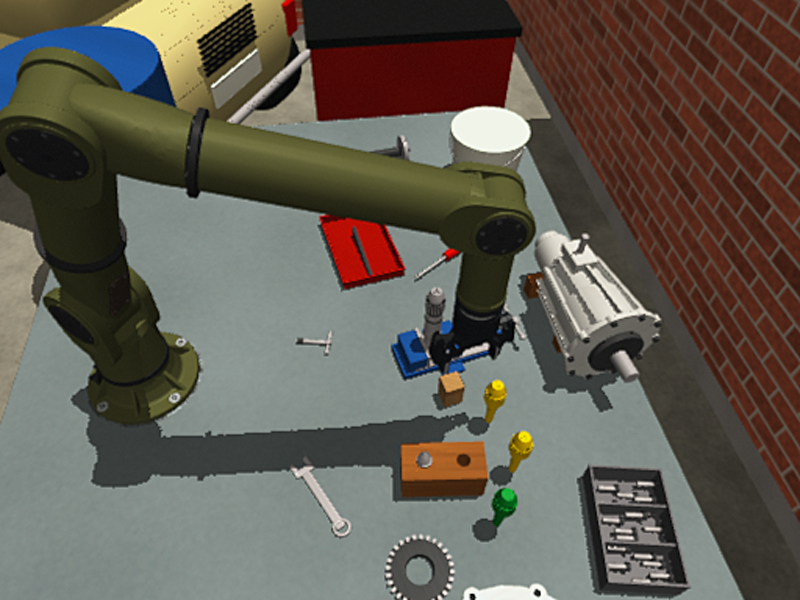

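The side picture shows the chuck seated and upright at (435,305), the block on the bench at (452,390), the drift in the tray at (360,250), the other tools in place and the gripper clear. Handing in.

```bash
python3 -c "
from plant import ctrl
print(ctrl.finish_job())"
```

```text
the job is handed in; nothing more can be done
None
```

The job is done and was handed in at about 52 s of the 72 s allowed; the system gave no verdict.

**What I did:**
- I knocked the drift about 17.7 mm back with the block and stood the block on the bench. I then drew the drift out by its wide end and laid it in the tray.
- I lowered the chuck until the socket took its weight, with the collar about 7 mm above the rim, and let it go.
- I pressed it home with the block, slowly rather than with a tap, reading about 24 N with one slightly deeper push after that. I then stood the block back on the bench beside the vise, not at its first place.

**Last checks:**
- **Chuck:** its nose reads z .2096 (side view) and .2107 (top view), against .209 for fully home. It is centred on the mouth within about 2 mm and looks upright, though I did not measure its tilt.
- **Block:** it stands on the bench with its top at about .061.
- **Drift and other tools:** the drift lies in the tray, and in the picture the other tools look unmoved.

**Disagreements and surprises:**
- The two cameras differed by 2 to 3 mm in the horizontal, so I corrected the socket's position by feel, using the sideways force.
- The gripper pressed about 17 N on the tray as the drift touched down.

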